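# Consolidate the fruit-container temperature loggers

## Robot

A 6-joint arm with a two-finger parallel gripper is mounted at the origin on the work surface. World frame = base frame: x ahead of the robot, y to its left, z up, the work surface at z = 0. Lengths are in m, angles in rad, forces in N, time in s.
With the tool pointing down it reaches from about 0.225 to 0.875 m from the base axis. Payload 3.4 kg.
Tool frame: the origin (TCP) lies between the finger pads; the fingertips stand 19 mm ahead of it and the grasp point (between the pads) is the TCP; z points along the fingers, y is the line along which they close (so a half turn about z gives the same grasp; the last joint's range is limited). The gripper opens to 85 mm and grips with 20 to 120 N. Pads are 22 mm wide; open, the fingers measure 114 mm over their backs; the gripper's body (76 mm by 85 mm) begins 54 mm behind the grasp point. The pads swing forward as they close: fully open they stand 13 mm farther back than shut.
Start: joints at [-0.121, 0.276, 1.505, -0, 1.361, -0.121], TCP at [0.575, -0, 0.25] pointing down, gripper open.
Joint ranges: [-2.89, 2.89], [-0.75, 2.08], [0.22, 2.7], [-1.18, 4.32], [0.11, 2.71], [-2.7, 2.7]. Speed limits (rad/s): [2.57, 2.57, 3.14, 3.14, 3.14, 3.14].

## Interface

Orientations are given as a unit quaternion [w, x, y, z].
In Python, from rig import get_state, imaging, ticket gives the robot as it stands. The module is installed in compiled form; this text tells all that it offers.
- The arm moves only by the shell command python3 -m inch 'ROWS' [FORCE]. ROWS is JSON, a list of rows, each an object with "claw": the opening, from -1 (shut) to 1 (fully open); "travel": the shift along the world's x, y, z in units of 200 mm (1.0 is 200 mm), a list of three; "turn": the turn about the world's z in units of 180 degrees (1.0 is 180 degrees). A call has 1 to 5 rows; each row is the pose to reach, as a shift and turn from the pose commanded when the call began, turning the shorter way round; what a row does not reach only later rows make up. A row lasts 1/10 s, in which the tool goes at most 50 mm and 8.59 degrees, less where a joint would pass 70% of its speed; a pose out of reach is approached as far as the arm can. A call with a number of a shift or a turn outside -1 to 1 is refused whole. A call with a gripper value outside its range is refused whole. The fingers move at their own pace and stop on an object; FORCE is the grip in N (left out, the last holds). Time passes only in rows, so rows that repeat a pose let the fingers close. It gives the time, the measured TCP pose, the force, the opening and the grip force at its end, in the units of the state.
- get_state(): the state, without advancing time (a new reading comes with each control period).
- imaging.get_image(name): name is "scene" or "side" or "wrist"; returns the picture (420x560x3 uint8, red, green, blue); there is no depth.
- imaging.camera_params(name): a dict with "camera_matrix" (3x3 intrinsics, pixels), "cam_to_world" (4x4, takes a point from camera to world coordinates); the wrist camera has in their place "T_tool_cam" (4x4, takes a point from camera to tool coordinates, whose origin is the TCP and whose axes are the flange's). Camera axes: x right, y down, z forward; pixel columns grow to the right and rows downward; lengths in m; the calibration is good to about 2 mm. A picture is of the moment at which its call begins: read the wrist's pose just before it. camera_params takes no time and is no camera call.
- ticket.sign_off(): hands the job in; it is judged then, once.
The state is a dict: "clock": time; "qpos": joint angles; "qd": joint speeds; "effort": joint torques, N m; "position": TCP position; "ee_rot": TCP orientation; "contact_force": force on the tool from outside, world axes, zero at the start; "moment": the same for the moment, N m; "width": finger opening in m; "gripper_force": force on a finger pad.
Only numpy, scipy, OpenCV 4.12 (cv2) and the standard library are available. Lean on these libraries where they do the work, as an engineer would, in place of code of your own. Each camera call takes 0.05 s, during which the arm holds its last target. There are 200 camera calls.

## Task

Sort the temperature loggers that came back from the fruit container: fill the purple dispatch tray with all the green-tagged loggers, one to a nest, and put every red-tagged one, including any that already stands in the dispatch tray, into a nest of the dark-red reject rack. Then, with both grey trays empty, stack them squarely, rim on rim, on the blue stacking base. Leave the other things on the table alone.

Things in the scene. Friction and masses are not known exactly. Their poses are not given: they have to be found in the camera images.
- tray_a: loose light-grey tray, 0.22 kg: 160 x 160 mm, rim 42 mm high, 2 x 2 nests 68 mm square inside, centres at x, y = +-38 mm. Nest floor 34 mm up, walls and dividers 8 mm thick, all ending at the rim. Grip post in the middle 18 x 18 mm, sides along x and y, top 68 mm up. Hollow below: trays stack rim on rim at 42 mm steps over the post. Origin: centre of the underside, z up
- tray_b: second loose light-grey working tray, the same as tray_a
- dispatch: purple dispatch tray, fixed to the table: 236 mm (its x) x 160 mm (its y), rim 42 mm, nest floor 34 mm above the table, 3 x 2 nests at 76 mm pitch, each 68 x 68 mm inside and 8 mm deep, 8 mm dividers, no post; nest centres at x = -76, 0, 76 and y = -38, 38 mm in its frame. Origin: centre of the underside, z up
- stack_base: blue stacking base, fixed to the table, of exactly the shape of the grey trays (with the post); grey trays stack on it rim on rim. Origin: centre of the underside, on the table, z up
- reject: dark-red reject rack, fixed to the table: 160 x 160 mm, 2 x 2 nests at 76 mm pitch, no post; rim 42 mm, nest floor 34 mm above the table, nests 68 x 68 mm inside, centres at x, y = +-38 mm in its frame. Origin: centre of the underside, z up
- green1: loose white temperature logger, box 44 x 44 x 38 mm (x, y, z), 0.07 kg, a green tag band 18 mm wide over top and sides; starts in a dispatch nest. Origin: centre of the box, z up
- green2: loose white temperature logger, box 44 x 44 x 38 mm (x, y, z), 0.07 kg, a green tag band 18 mm wide over top and sides; starts in a dispatch nest. Origin: centre of the box, z up
- green3: loose white temperature logger, box 44 x 44 x 38 mm (x, y, z), 0.07 kg, a green tag band 18 mm wide over top and sides; starts in any grey or purple nest. Origin: centre of the box, z up
- green4: loose white temperature logger, box 44 x 44 x 38 mm (x, y, z), 0.07 kg, a green tag band 18 mm wide over top and sides; starts in any grey or purple nest. Origin: centre of the box, z up
- green5: loose white temperature logger, box 44 x 44 x 38 mm (x, y, z), 0.07 kg, a green tag band 18 mm wide over top and sides; starts in any grey or purple nest. Origin: centre of the box, z up
- green6: loose white temperature logger, box 44 x 44 x 38 mm (x, y, z), 0.07 kg, a green tag band 18 mm wide over top and sides; starts in any grey or purple nest. Origin: centre of the box, z up
- red1: loose white temperature logger, box 44 x 44 x 38 mm (x, y, z), 0.07 kg, a red tag band 18 mm wide over top and sides; starts in any grey or purple nest. Origin: centre of the box, z up; may be absent
- red2: loose white temperature logger, box 44 x 44 x 38 mm (x, y, z), 0.07 kg, a red tag band 18 mm wide over top and sides; starts in any grey or purple nest. Origin: centre of the box, z up; may be absent
- red3: loose white temperature logger, box 44 x 44 x 38 mm (x, y, z), 0.07 kg, a red tag band 18 mm wide over top and sides; starts in any grey or purple nest. Origin: centre of the box, z up; may be absent
- red4: loose white temperature logger, box 44 x 44 x 38 mm (x, y, z), 0.07 kg, a red tag band 18 mm wide over top and sides; starts in any grey or purple nest. Origin: centre of the box, z up; may be absent
- jar: bystander, to be left alone: green glass tea jar with a steel cap, 60 mm across, 85 mm high. Origin on its underside
- tape: bystander, to be left alone: roll of brown tape, 84 mm across, 24 mm high. Origin on its underside
- driver: bystander, to be left alone: screwdriver lying on the table on the robot's side of the trays. Origin on its underside
Things that resemble listed ones, but are neither listed nor needed, are in the scene too. What is shaped like the green3 but yellow is not meant.

How it is judged:
By the outcome, as a careful person would: the job done as asked, in the order asked, and still so for the second after the job is handed in, with the robot touching nothing.
Of red1, red2, red3, red4 only 2 to 4 are there at a start; the rules pass over those that are not, and their reading is None.
At some moment in a run one of tray_a, tray_b may be knocked a few centimetres aside while the robot is not near it.
Once in a run the grip may slacken for a moment while it holds something.
It also fails if it takes over 210 s, if anything falls off the work surface, if the arm or the gripper's body presses on something with over 40 N, if the wrist force passes 120 N, or if a joint passes its speed limit or range.

## Working session

There is one attempt and no reset: what is moved stays moved. The work goes in short steps, Python scripts to look and compute and a shell command to move; the robot and the scene stay as the last step left them, time stands still between calls to the robot, and variables do not carry over. Pictures are saved under pics/ and viewed, at most 14 in all, crops included, and the job is handed in when it is done.

```bash
mkdir -p pics; python3 - <<'E'
from rig import get_state, imaging
import cv2, numpy as np
s=get_state(); print({k:np.round(v,3).tolist() for k,v in s.items()})
for n in("scene","side"):
    im=imaging.get_image(n); cv2.imwrite(f"pics/{n}0.png",im[:,:,::-1])
    p=imaging.camera_params(n); print(n,{k:np.round(v,4).tolist() for k,v in p.items()})
p=imaging.camera_params("wrist"); print({k:np.round(v,4).tolist() for k,v in p.items()})
E
```

```text
{'clock': 0.0, 'qpos': [-0.121, 0.277, 1.506, -0.0, 1.361, -0.121], 'qd': [-0.0, -0.002, 0.001, 0.0, -0.001, -0.001], 'effort': [0.001, -41.677, -24.581, -0.0, 0.011, 0.0], 'position': [0.574, 0.0, 0.249], 'ee_rot': [-0.001, 0.707, 0.707, -0.001], 'contact_force': [0.01, 0.223, 0.344], 'moment': [-0.01, 0.008, 0.012], 'gripper_force': 0.0, 'width': 0.085}
scene {'camera_matrix': [[452.883, 0.0, 283.4482], [0.0, 452.883, 204.5601], [0.0, 0.0, 1.0]], 'cam_to_world': [[-0.0258, 0.7632, -0.6456, 1.2229], [0.9995, 0.0094, -0.0288, 0.0382], [-0.0159, -0.6461, -0.7631, 0.9211], [0.0, 0.0, 0.0, 1.0]]}
side {'camera_matrix': [[537.5047, 0.0, 284.3454], [0.0, 537.5047, 208.6904], [0.0, 0.0, 1.0]], 'cam_to_world': [[-0.9689, -0.1519, 0.1955, 0.2817], [-0.2473, 0.6337, -0.733, 0.96], [-0.0126, -0.7585, -0.6515, 0.9098], [0.0, 0.0, 0.0, 1.0]]}
{'camera_matrix': [[362.0463, 0.0, 288.0277], [0.0, 362.0463, 208.4171], [0.0, 0.0, 1.0]], 'T_tool_cam': [[-0.0008, -0.9556, -0.2946, 0.0758], [1.0, -0.0009, 0.0001, -0.0007], [-0.0003, -0.2946, 0.9556, -0.124], [0.0, 0.0, 0.0, 1.0]]}
```

View pics/scene0.png

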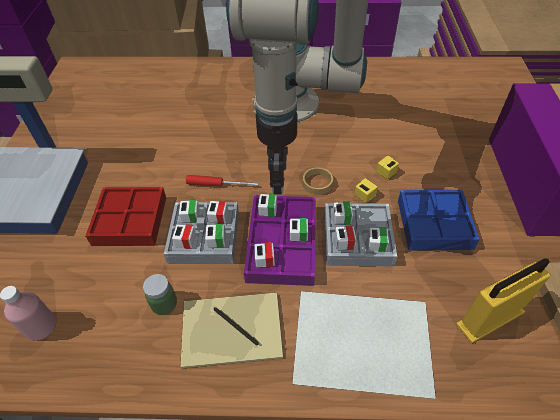

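View pics/side0.png

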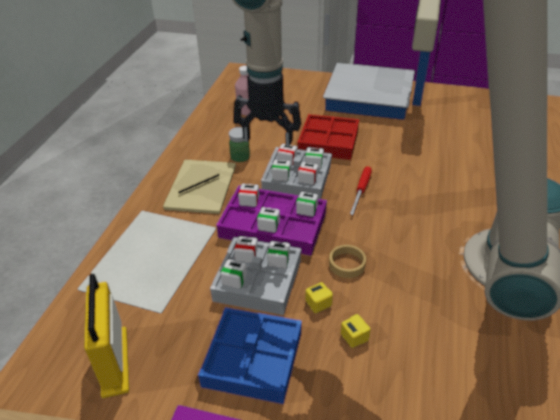

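The scene view shows these objects:

| Place | Contents (pixel) |
|---|---|
| Left grey tray | green (188,210), (215,235); red (217,210), (183,236) |
| Purple dispatch | green (267,205), (299,230); red (263,254) |
| Right grey tray | green (343,213), (378,239); red (346,237) |

- **Could be mistaken for loggers:** the yellow cubes at (388,167) and (366,189), which aren't meant.
- **Could be mistaken for trays:** the grey/blue box at the left (40,185) could pass for a grey tray or the base. The base is (437,220), the reject rack is (127,215), and the purple boxes are not the dispatch tray.

That makes 6 greens and 4 reds. Next I'll get coarse positions and a close wrist view.

```bash
cat > h.py <<'E'
from rig import get_state, imaging
import cv2, numpy as np
from scipy.spatial.transform import Rotation as R
def cam(n):
    p=imaging.camera_params(n)
    if n!="wrist": return p["camera_matrix"],p["cam_to_world"]
    s=get_state(); q=s["ee_rot"]; T=np.eye(4); T[:3,:3]=R.from_quat([q[1],q[2],q[3],q[0]]).as_matrix(); T[:3,3]=s["position"]
    return p["camera_matrix"],T@p["T_tool_cam"]
def shot(n,save=None):
    C=cam(n); im=imaging.get_image(n)
    if save: cv2.imwrite("pics/"+save,im[:,:,::-1])
    return im,C
def cast(px,C,z):
    K,T=C; px=np.atleast_2d(np.float64(px)); d=np.c_[px,np.ones(len(px))]@np.linalg.inv(K).T@T[:3,:3].T
    o=T[:3,3]; return (o+d*((z-o[2])/d[:,2])[:,None])[:,:2]
def proj(P,C):
    K,T=C; p=(np.atleast_2d(P)-T[:3,3])@T[:3,:3]; p=p@K.T; return p[:,:2]/p[:,2:]
E
python3 - <<'E'
from h import *
im,C=shot("wrist","w0.png")
S=cam("scene")
for n,p in dict(ta=[(188,210),(217,210),(183,236),(215,235)],dp=[(267,205),(299,230),(263,254)],tb=[(343,213),(346,237),(378,239)]).items(): print(n,cast(p,S,.07).round(3).tolist())
# rim corners by eye
for n,p in dict(rej=[(97,188),(165,188),(157,236),(88,237)],ta=[(174,202),(238,203),(236,253),(166,252)],dp=[(253,196),(316,196),(315,276),(245,275)],tb=[(326,204),(390,204),(396,254),(326,254)],base=[(400,191),(465,192),(478,242),(408,243)]).items():
    q=cast(p,S,.042); print(n,q.round(3).tolist(),q.mean(0).round(3), np.linalg.norm(q-np.roll(q,1,0),axis=1).round(3))
E
```

```text
ta [[0.523, -0.227], [0.522, -0.156], [0.602, -0.226], [0.598, -0.151]]
dp [[0.505, -0.034], [0.581, 0.045], [0.65, -0.036]]
tb [[0.528, 0.151], [0.599, 0.154], [0.604, 0.227]]
rej [[0.428, -0.49], [0.426, -0.309], [0.582, -0.298], [0.588, -0.465]] [ 0.506 -0.391] [0.162 0.181 0.157 0.167]
ta [[0.474, -0.276], [0.475, -0.111], [0.629, -0.102], [0.628, -0.267]] [ 0.552 -0.189] [0.155 0.165 0.154 0.165]
dp [[0.451, -0.075], [0.449, 0.088], [0.688, 0.081], [0.688, -0.076]] [0.569 0.005] [0.237 0.163 0.239 0.157]
tb [[0.476, 0.113], [0.474, 0.275], [0.626, 0.27], [0.628, 0.108]] [0.551 0.191] [0.153 0.162 0.152 0.162]
base [[0.429, 0.306], [0.431, 0.473], [0.589, 0.467], [0.594, 0.302]] [0.511 0.387] [0.165 0.167 0.158 0.165]
```

View pics/w0.png

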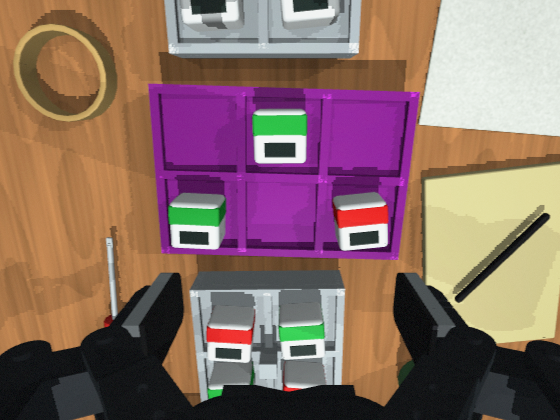

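The wrist view shows image right = +x and up = +y. The purple tray spans (150,85)-(418,258), with greens at (280,135) and (197,222) and a red at (360,220). The grey trays are above and below it. I'll crop in on the choice.

```bash
python3 - <<'E'
import cv2
im=cv2.imread("pics/w0.png")[100:260,160:400]
cv2.imwrite("pics/w0c.png",cv2.resize(im,None,fx=3.3,fy=3.3,interpolation=cv2.INTER_CUBIC))
E
```

```text
(no output)
```

View pics/w0c.png

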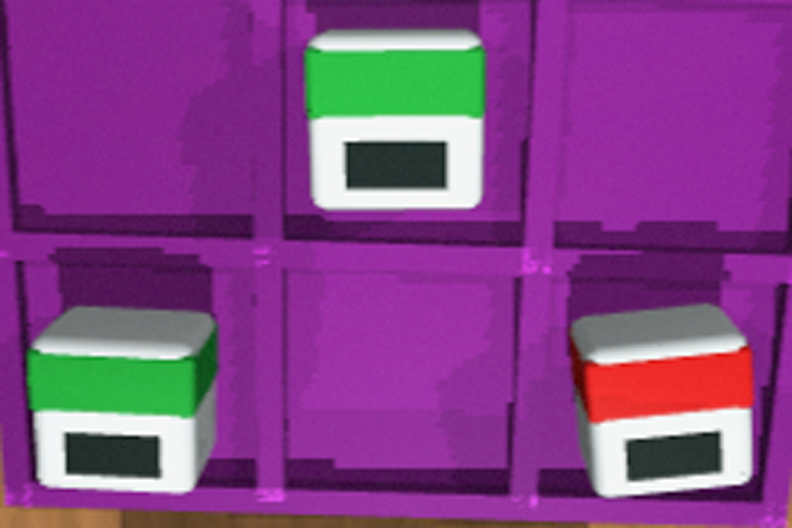

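The crop shows the lower-left and upper boxes banded green and the lower-right banded red. Each has a dark label only on its top face, which makes a clean feature to measure. Next I'll find the label and band on z=0.072 and the purple outline on z=0.042.

```bash
cat >> h.py <<'E'
def rect(px,C,z):
    q=cast(px,C,z); (c,wh,a)=cv2.minAreaRect(np.float32(q*1000)); return np.r_[c,wh,a].round(1)
def loggers(im,C,z=.072,show=True):
    hsv=cv2.cvtColor(im,cv2.COLOR_RGB2HSV); H,S,V=[hsv[...,i].astype(int) for i in range(3)]
    g=(H>50)&(H<75)&(S>120)&(V>80); r=((H<6)|(H>174))&(S>170)&(V>120)
    white=(S<40)&(V>170); dark=((V<75)).astype(np.uint8)
    out=[]
    n,lab,st,ce=cv2.connectedComponentsWithStats(dark)
    for i in range(1,n):
        x,y,w,h,a=st[i]
        if not(60<a<6000) or a<.75*w*h*.8: continue
        m=(lab==i).astype(np.uint8); k=cv2.dilate(m,np.ones((3,3)),iterations=3)-cv2.dilate(m,np.ones((3,3)),iterations=1)
        if white[k>0].mean()<.6: continue
        cn=cv2.findContours(m,0,2)[0][0].reshape(-1,2); rr=rect(cn,C,z); lc=cast(ce[i],C,z)[0]
        B=cv2.dilate(m,np.ones((3,3)),iterations=int(max(w,h)*.6)); ng=(g&(B>0)).sum(); nr=(r&(B>0)).sum()
        q=cast(np.argwhere(((g if ng>nr else r)&(B>0)))[:,::-1],C,z); out.append(("G" if ng>nr else "R",lc,q.mean(0),rr))
        if show: print(out[-1][0],"label",lc.round(4),"band",q.mean(0).round(4),"rect",rr,"px",ce[i].round(),ng,nr)
    return out
E
python3 - <<'E'
from h import *
im=cv2.imread("pics/w0.png")[:,:,::-1].copy(); C=cam("wrist")
loggers(im,C)
hsv=cv2.cvtColor(im,cv2.COLOR_RGB2HSV)
m=cv2.inRange(hsv,(138,100,40),(158,255,255)); cn=max(cv2.findContours(m,0,2)[0],key=cv2.contourArea).reshape(-1,2)
print("dispatch",rect(cn,C,.042))
f=lambda x,y:(160+x/3.3,100+y/3.3)
print(cast([f(308,129),f(484,129),f(396,48),f(396,117),f(396,210),f(396,142),f(396,189)],C,.072).round(4).tolist())
E
```

```text
R label [0.514  0.1404] band [nan nan] rect [514.3 140.1   8.6  25.2  89.9] px [208.   6.] 0 0
R label [0.5895 0.1415] band [nan nan] rect [590.1 141.    6.6  25.3  89.9] px [309.   4.] 0 0
G label [0.5666 0.0341] band [0.5666 0.0503] rect [566.6  34.1  10.8  24.2  90. ] px [280. 150.] 544 0
G label [ 0.4892 -0.0441] band [ 0.4915 -0.0274] rect [489.1 -44.1  11.1  24.4  87.2] px [194. 237.] 494 0
R label [ 0.6413 -0.0443] band [ 0.6379 -0.0277] rect [641.1 -44.4  24.3  11.    6.2] px [364. 238.] 0 478
G label [ 0.588  -0.1636] band [ 0.5859 -0.146 ] rect [ 587.9 -163.7   24.3   10.7    4.5] px [303. 350.] 432 0
R label [ 0.5139 -0.1673] band [ 0.516  -0.1493] rect [ 513.9 -167.3   10.9   24.    86.2] px [228. 353.] 2 419
dispatch [567.7   3.7 159.9 236.   88.2]
[[0.5452, 0.0426], [0.5891, 0.0426], [0.5672, 0.0622], [0.5671, 0.0456], [0.567, 0.0223], [0.5671, 0.0394], [0.567, 0.0276]]h.py:33: RuntimeWarning: Mean of empty slice.
  q=cast(np.argwhere(((g if ng>nr else r)&(B>0)))[:,::-1],C,z); out.append(("G" if ng>nr else "R",lc,q.mean(0),rr))
  ret = um.true_divide(
h.py:34: RuntimeWarning: Mean of empty slice.
  if show: print(out[-1][0],"label",lc.round(4),"band",q.mean(0).round(4),"rect",rr,"px",ce[i].round(),ng,nr)
```

Dispatch is (0.568, 0.004), yaw −1.8°, with its size matching exactly (236×160). The label rectangle matches too, and the box centre is the label plus 10.5 mm toward the band. The first pick is the red in dispatch at (0.639, −0.034), yaw 6°.

```bash
python3 -m inch '[{"claw":0.5,"travel":[0.325,-0.17,0],"turn":0.034},{"claw":0.5,"travel":[0.325,-0.17,-0.1],"turn":0.034},{"claw":0.5,"travel":[0.325,-0.17,-0.35],"turn":0.034},{"claw":0.5,"travel":[0.325,-0.17,-0.6],"turn":0.034},{"claw":0.5,"travel":[0.325,-0.17,-0.7],"turn":0.034}]' 30
python3 -m inch '[{"claw":0.5,"travel":[0,0,-0.12],"turn":0},{"claw":0.5,"travel":[0,0,-0.22],"turn":0},{"claw":0.5,"travel":[0,0,-0.22],"turn":0}]'
```

```text
clock: 0.65
position: [0.6365, -0.0337, 0.1046]
ee_rot: [-0.004, 0.668, 0.744, -0.003]
contact_force: [-0.1, 0.2, -1.4]
width: 0.0643
gripper_force: 0.0
clock: 0.95
position: [0.6374, -0.0336, 0.0628]
ee_rot: [-0.003, 0.668, 0.744, -0.002]
contact_force: [-1.0, -0.5, -0.8]
width: 0.064
gripper_force: 0.0
```

```bash
python3 -m inch '[{"claw":-0.3,"travel":[0,0,0],"turn":0},{"claw":-0.3,"travel":[0,0,0],"turn":0},{"claw":-0.3,"travel":[0,0,0],"turn":0},{"claw":-0.3,"travel":[0,0,0],"turn":0}]' 40
python3 -m inch '[{"claw":-0.3,"travel":[0,0,0.2],"turn":0},{"claw":-0.3,"travel":[0,0,0.4],"turn":-0.034},{"claw":-0.3,"travel":[-0.08,-0.22,0.45],"turn":-0.034},{"claw":-0.3,"travel":[-0.16,-0.44,0.5],"turn":-0.034},{"claw":-0.3,"travel":[-0.25,-0.66,0.55],"turn":-0.034}]'
python3 -m inch '[{"claw":-0.3,"travel":[-0.08,-0.22,0.05],"turn":0},{"claw":-0.3,"travel":[-0.16,-0.44,0.1],"turn":0},{"claw":-0.3,"travel":[-0.25,-0.66,0.15],"turn":0},{"claw":-0.3,"travel":[-0.4,-1,0.2],"turn":0},{"claw":-0.3,"travel":[-0.4,-1,0.2],"turn":0}]'
python3 - <<'E'
from h import *
im,C=shot("wrist","w1.png"); print(np.round(C[1][:3,3],3),get_state()["position"],get_state()["width"])
hsv=cv2.cvtColor(im,cv2.COLOR_RGB2HSV)
m=((cv2.inRange(hsv,(0,120,25),(8,255,255))|cv2.inRange(hsv,(172,120,25),(180,255,255)))); cn=max(cv2.findContours(m,0,2)[0],key=cv2.contourArea).reshape(-1,2)
print("reject",rect(cn,C,.042), cn.min(0),cn.max(0)); loggers(im,C)
E
```

```text
clock: 1.35
position: [0.6405, -0.0341, 0.0674]
ee_rot: [0.001, 0.668, 0.744, 0.001]
contact_force: [-0.1, 0.1, 0.2]
width: 0.0435
gripper_force: 41.3
clock: 1.85
position: [0.5898, -0.167, 0.1777]
ee_rot: [0.001, 0.707, 0.708, 0.0]
contact_force: [0.2, -0.6, -0.8]
width: 0.0431
gripper_force: 41.5
clock: 2.35
position: [0.5084, -0.37, 0.2177]
ee_rot: [0.002, 0.708, 0.706, -0.001]
contact_force: [1.6, -0.3, -0.4]
width: 0.0432
gripper_force: 41.5
[ 0.508 -0.294  0.341] [ 0.50745099 -0.37296743  0.21786548] 0.04332247211747665
reject [ 501.8 -384.8  160.8  143.7    1.1] [180 119] [378 282]
R label [ 0.5886 -0.2393] band [nan nan] rect [ 588.6 -239.4   10.    24.8   85. ] px [409.   9.] 0 0
R label [ 0.5075 -0.4907] band [ 0.5072 -0.4505] rect [ 507.5 -491.    26.6   57.8   89.7] px [288. 332.] 0 2927h.py:33: RuntimeWarning: Mean of empty slice.
  q=cast(np.argwhere(((g if ng>nr else r)&(B>0)))[:,::-1],C,z); out.append(("G" if ng>nr else "R",lc,q.mean(0),rr))
  ret = um.true_divide(
h.py:34: RuntimeWarning: Mean of empty slice.
  if show: print(out[-1][0],"label",lc.round(4),"band",q.mean(0).round(4),"rect",rr,"px",ce[i].round(),ng,nr)
```

View pics/w1.png

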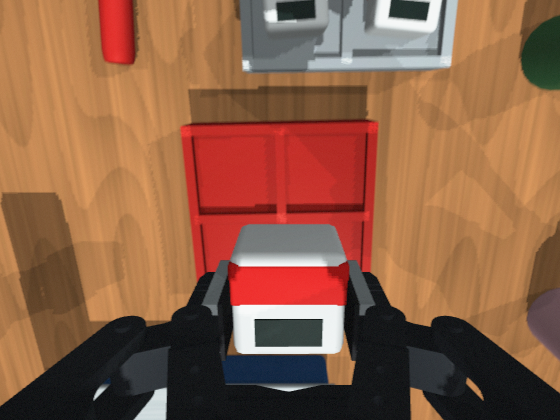

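The reject rack's rim spans (182,125)-(378,121) at its +y edge, and its lower half is hidden by the held red logger. I'll derive its pose from that edge.

```bash
python3 - <<'E'
from h import *
C=cam("wrist"); q=cast([(182,126),(378,122),(282,124),(282,216)],C,.042); print(q.round(4).tolist())
v=q[1]-q[0]; L=np.linalg.norm(v); u=v/L; n=np.array([u[1],-u[0]]); c=(q[0]+q[1])/2+.08*n; print(L,np.degrees(np.arctan2(u[1],u[0])),c)
for a in(-.038,.038):
  for b in(-.038,.038): print(a,b,(c+a*u-b*n).round(4), "shift from tcp",((c+a*u-b*n-get_state()["position"][:2])/.2).round(3))
S=cam("scene"); im=imaging.get_image("scene"); hsv=cv2.cvtColor(im,cv2.COLOR_RGB2HSV)
m=((cv2.inRange(hsv,(0,150,100),(8,255,255))|cv2.inRange(hsv,(172,150,100),(180,255,255)))); m[:,:80]=0;m[:,175:]=0; cn=max(cv2.findContours(m,0,2)[0],key=cv2.contourArea).reshape(-1,2); print(rect(cn,S,.042))
E
```

```text
[[0.4214, -0.3204], [0.5797, -0.3181], [0.5023, -0.3193], [0.5014, -0.3977]]
0.1583242008190562 0.836938744198777 [ 0.50168857 -0.39927344]
-0.038 -0.038 [ 0.4642 -0.4378] shift from tcp [-0.216 -0.324]
-0.038 0.038 [ 0.4631 -0.3618] shift from tcp [-0.222  0.056]
0.038 -0.038 [ 0.5402 -0.4367] shift from tcp [ 0.164 -0.319]
0.038 0.038 [ 0.5391 -0.3607] shift from tcp [0.158 0.061]
[ 504.5 -395.3  163.9  160.2    1.1]
```

```bash
python3 -m inch '[{"claw":-0.3,"travel":[0.164,-0.316,0],"turn":0},{"claw":-0.3,"travel":[0.164,-0.316,-0.2],"turn":0},{"claw":-0.3,"travel":[0.164,-0.316,-0.45],"turn":0},{"claw":-0.3,"travel":[0.164,-0.316,-0.65],"turn":0},{"claw":-0.3,"travel":[0.164,-0.316,-0.745],"turn":0}]'
python3 -m inch '[{"claw":-0.3,"travel":[0,0,0],"turn":0},{"claw":0.4,"travel":[0,0,0],"turn":0},{"claw":0.4,"travel":[0,0,0],"turn":0},{"claw":0.4,"travel":[0,0,0],"turn":0}]'
python3 -m inch '[{"claw":0.4,"travel":[0,0,0.25],"turn":0},{"claw":0.4,"travel":[0,0.2,0.5],"turn":0},{"claw":0.4,"travel":[0.02,0.45,0.7],"turn":0},{"claw":0.4,"travel":[0.04,0.7,0.8],"turn":0},{"claw":0.4,"travel":[0.06,0.95,0.8],"turn":0}]'
python3 -m inch '[{"claw":0.4,"travel":[0,0.2,0.1],"turn":0},{"claw":0.4,"travel":[0,0.35,0.1],"turn":0},{"claw":0.4,"travel":[0,0.35,0.1],"turn":0},{"claw":0.4,"travel":[0,0.35,0.1],"turn":0}]'
python3 - <<'E'
from h import *
im,C=shot("wrist","w2.png"); loggers(im,C)
E
```

```text
clock: 2.95
position: [0.5408, -0.4262, 0.0648]
ee_rot: [-0.004, 0.707, 0.707, -0.0]
contact_force: [-14.8, 8.9, 66.6]
width: 0.0432
gripper_force: 53.0
clock: 3.35
position: [0.5433, -0.429, 0.0678]
ee_rot: [0.0, 0.707, 0.707, 0.0]
contact_force: [-0.0, 0.8, -0.0]
width: 0.0596
gripper_force: 0.0
clock: 3.85
position: [0.5539, -0.2672, 0.2257]
ee_rot: [0.003, 0.708, 0.707, 0.001]
contact_force: [0.3, 0.6, -0.3]
width: 0.0597
gripper_force: 0.0
clock: 4.25
position: [0.5527, -0.1969, 0.2426]
ee_rot: [0.001, 0.707, 0.708, -0.0]
contact_force: [0.6, -0.7, -0.1]
width: 0.0597
gripper_force: 0.0
G label [ 0.5881 -0.1637] band [ 0.5857 -0.1476] rect [ 588.  -163.8   24.4   11.1    4.5] px [332. 152.] 582 0
R label [ 0.5138 -0.1674] band [ 0.5167 -0.1512] rect [ 513.9 -167.4   11.    24.6   86.2] px [241. 156.] 0 554
G label [ 0.5135 -0.2388] band [ 0.5122 -0.2214] rect [ 513.5 -238.9   24.6   11.     4.4] px [244. 238.] 596 0
R label [ 0.5887 -0.2387] band [ 0.5907 -0.2217] rect [ 588.7 -238.7   10.9   24.4   84.9] px [330. 238.] 0 513
```

View pics/w2.png

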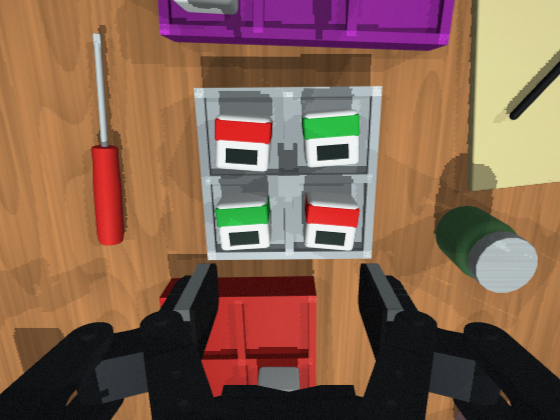

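The picture shows tray_a full: red (243,131), green (331,125), green (243,212) and red (332,212). Red1 is in the reject rack below. The landing was too brisk at 66 N, so I'll end the next descents slower.

```bash
python3 -m inch '[{"claw":0.4,"travel":[0.185,-0.156,-0.05],"turn":-0.028},{"claw":0.4,"travel":[0.185,-0.156,-0.3],"turn":-0.028},{"claw":0.4,"travel":[0.185,-0.156,-0.5],"turn":-0.028},{"claw":0.4,"travel":[0.185,-0.156,-0.68],"turn":-0.028},{"claw":0.4,"travel":[0.185,-0.156,-0.8],"turn":-0.028}]'
python3 -m inch '[{"claw":0.4,"travel":[0,0,-0.05],"turn":0},{"claw":0.4,"travel":[0,0,-0.085],"turn":0},{"claw":0.4,"travel":[0,0,-0.085],"turn":0}]'
python3 -m inch '[{"claw":-0.3,"travel":[0,0,0],"turn":0},{"claw":-0.3,"travel":[0,0,0],"turn":0},{"claw":-0.3,"travel":[0,0,0],"turn":0},{"claw":-0.3,"travel":[0,0,0.2],"turn":0},{"claw":-0.3,"travel":[0,0,0.4],"turn":0}]'
python3 -m inch '[{"claw":-0.3,"travel":[-0.12,-0.2,0],"turn":0.014},{"claw":-0.3,"travel":[-0.24,-0.4,0],"turn":0.028},{"claw":-0.3,"travel":[-0.36,-0.6,0],"turn":0.033},{"claw":-0.3,"travel":[-0.48,-0.8,0],"turn":0.033},{"claw":-0.3,"travel":[-0.48,-0.8,0],"turn":0.033}]'
```

```text
clock: 4.8
position: [0.5879, -0.2297, 0.0782]
ee_rot: [-0.002, 0.738, 0.675, -0.001]
contact_force: [-0.1, -0.5, -1.0]
width: 0.0599
gripper_force: 0.0
clock: 5.1
position: [0.5897, -0.2294, 0.0648]
ee_rot: [0.0, 0.738, 0.675, -0.0]
contact_force: [-0.2, -0.0, -0.0]
width: 0.0601
gripper_force: 0.0
clock: 5.6
position: [0.5887, -0.228, 0.145]
ee_rot: [-0.001, 0.737, 0.675, -0.0]
contact_force: [0.4, -0.3, -0.6]
width: 0.0433
gripper_force: 41.8
clock: 6.1
position: [0.4907, -0.3939, 0.1455]
ee_rot: [0.001, 0.703, 0.711, -0.002]
contact_force: [0.0, 0.1, -0.2]
width: 0.0433
gripper_force: 41.8
```

```bash
python3 -m inch '[{"claw":-0.3,"travel":[-0.134,-0.218,0],"turn":0},{"claw":-0.3,"travel":[-0.134,-0.218,-0.1],"turn":0},{"claw":-0.3,"travel":[-0.134,-0.218,-0.25],"turn":0},{"claw":-0.3,"travel":[-0.134,-0.218,-0.34],"turn":0},{"claw":-0.3,"travel":[-0.134,-0.218,-0.38],"turn":0}]'
python3 -m inch '[{"claw":-0.3,"travel":[0,0,-0.015],"turn":0},{"claw":-0.3,"travel":[0,0,-0.02],"turn":0},{"claw":0.4,"travel":[0,0,-0.02],"turn":0},{"claw":0.4,"travel":[0,0,-0.02],"turn":0},{"claw":0.4,"travel":[0,0,-0.02],"turn":0}]'
python3 -m inch '[{"claw":0.4,"travel":[0,0,0.2],"turn":0},{"claw":0.4,"travel":[0,0,0.4],"turn":0},{"claw":0.4,"travel":[0.04,0.22,0.4],"turn":-0.015},{"claw":0.4,"travel":[0.08,0.45,0.4],"turn":-0.024},{"claw":0.4,"travel":[0.12,0.68,0.4],"turn":-0.024}]'
python3 -m inch '[{"claw":0.4,"travel":[0.04,0.22,0],"turn":0},{"claw":0.4,"travel":[0.08,0.45,0],"turn":0},{"claw":0.4,"travel":[0.132,0.72,0],"turn":0},{"claw":0.4,"travel":[0.132,0.72,0],"turn":0},{"claw":0.4,"travel":[0.132,0.72,0],"turn":0}]'
```

```text
clock: 6.6
position: [0.4661, -0.4307, 0.0672]
ee_rot: [-0.002, 0.702, 0.713, 0.0]
contact_force: [0.8, -1.1, -0.2]
width: 0.0431
gripper_force: 41.9
clock: 7.1
position: [0.4674, -0.4324, 0.0656]
ee_rot: [0.001, 0.701, 0.713, 0.0]
contact_force: [0.0, 0.4, -0.9]
width: 0.0597
gripper_force: 0.0
clock: 7.6
position: [0.4912, -0.2951, 0.1456]
ee_rot: [0.001, 0.729, 0.685, 0.0]
contact_force: [0.4, -0.7, 0.4]
width: 0.06
gripper_force: 0.0
clock: 8.1
position: [0.5176, -0.1508, 0.1453]
ee_rot: [0.0, 0.727, 0.687, 0.0]
contact_force: [0.1, -0.8, 0.3]
width: 0.0594
gripper_force: 0.0
```

```bash
cat >> h.py <<'E'
def go(col=None,near=None):
    """print per logger: yaw, centre, move (units) from TCP down to grasp z=.065"""
    im,C=shot("wrist"); s=get_state(); p=s["position"]; q=s["ee_rot"]; ty=np.degrees(2*np.arctan2(q[2],q[1]))-90
    for c,l,b,rr in loggers(im,C,show=False):
        if np.isnan(b[0]): continue
        y=rr[4] if rr[2]>rr[3] else rr[4]-90
        a=np.radians(y); ce=l+.0105*np.array([-np.sin(a),np.cos(a)])
        print(c,"ctr",ce.round(4),"yaw",round(y,1),"size",rr[2:4],"move",((np.r_[ce,.065]-p)/.2).round(3),"turn",round((y-ty)/180,3))
    return im,C
E
python3 -c "
from h import *
go()"
```

```text
G ctr [ 0.5875 -0.1538] yaw 4.1 size [25.1 11.3] move [ 0.35  -0.008 -0.401] turn 0.041
R ctr [ 0.5143 -0.1573] yaw -3.3 size [11.1 24.6] move [-0.017 -0.025 -0.401] turn 0.0
G ctr [ 0.5126 -0.2287] yaw 4.3 size [24.9 11.2] move [-0.025 -0.382 -0.401] turn 0.042
```

```bash
python3 -m inch '[{"claw":0.4,"travel":[-0.017,-0.025,-0.15],"turn":0},{"claw":0.4,"travel":[-0.017,-0.025,-0.3],"turn":0},{"claw":0.4,"travel":[-0.017,-0.025,-0.37],"turn":0},{"claw":0.4,"travel":[-0.017,-0.025,-0.4],"turn":0},{"claw":0.4,"travel":[-0.017,-0.025,-0.4],"turn":0}]'
python3 -m inch '[{"claw":-0.3,"travel":[0,0,0],"turn":0},{"claw":-0.3,"travel":[0,0,0],"turn":0},{"claw":-0.3,"travel":[0,0,0],"turn":0},{"claw":-0.3,"travel":[0,0,0.2],"turn":0},{"claw":-0.3,"travel":[0,0,0.4],"turn":0}]'
python3 -m inch '[{"claw":-0.3,"travel":[0.03,-0.22,0],"turn":0.02},{"claw":-0.3,"travel":[0.06,-0.44,0],"turn":0.02},{"claw":-0.3,"travel":[0.09,-0.66,0],"turn":0.02},{"claw":-0.3,"travel":[0.12,-0.9,0],"turn":0.02},{"claw":-0.3,"travel":[0.12,-0.9,0],"turn":0.02}]'
python3 -c "
from h import *
print((np.array([.540,-.3625,.0665])-get_state()['position'])/.2)"
```

```text
clock: 8.65
position: [0.5135, -0.1585, 0.0644]
ee_rot: [-0.0, 0.729, 0.685, -0.0]
contact_force: [0.2, -0.4, -0.6]
width: 0.0596
gripper_force: 0.0
clock: 9.15
position: [0.5129, -0.1566, 0.1452]
ee_rot: [-0.001, 0.728, 0.686, -0.001]
contact_force: [1.0, -0.2, -0.6]
width: 0.0434
gripper_force: 42.2
clock: 9.65
position: [0.539, -0.3439, 0.1454]
ee_rot: [0.003, 0.707, 0.707, -0.001]
contact_force: [-1.3, 0.9, -1.2]
width: 0.0435
gripper_force: 42.2
[ 0.00522779 -0.09302193 -0.39425928]
```

```bash
python3 -m inch '[{"claw":-0.3,"travel":[0.005,-0.085,-0.1],"turn":0},{"claw":-0.3,"travel":[0.005,-0.085,-0.25],"turn":0},{"claw":-0.3,"travel":[0.005,-0.085,-0.34],"turn":0},{"claw":-0.3,"travel":[0.005,-0.085,-0.38],"turn":0},{"claw":-0.3,"travel":[0.005,-0.085,-0.395],"turn":0}]'
python3 -m inch '[{"claw":-0.3,"travel":[0,0,-0.005],"turn":0},{"claw":0.4,"travel":[0,0,-0.005],"turn":0},{"claw":0.4,"travel":[0,0,-0.005],"turn":0},{"claw":0.4,"travel":[0,0,-0.005],"turn":0}]'
python3 -m inch '[{"claw":0.4,"travel":[0,0,0.2],"turn":0},{"claw":0.4,"travel":[0,0,0.4],"turn":0},{"claw":0.4,"travel":[-0.04,0.22,0.5],"turn":0.02},{"claw":0.4,"travel":[-0.1,0.45,0.5],"turn":0.024},{"claw":0.4,"travel":[-0.13,0.65,0.5],"turn":0.024}]'
python3 -m inch '[{"claw":0.4,"travel":[0,0,0],"turn":0},{"claw":0.4,"travel":[0,0,0],"turn":0}]'
python3 -c "
from h import *
go()"
```

```text
clock: 10.15
position: [0.538, -0.3529, 0.066]
ee_rot: [-0.001, 0.706, 0.708, -0.0]
contact_force: [-5.6, 4.7, 12.0]
width: 0.0431
gripper_force: 43.8
clock: 10.55
position: [0.5393, -0.3544, 0.0657]
ee_rot: [0.001, 0.706, 0.708, 0.0]
contact_force: [0.4, 0.1, -0.2]
width: 0.0598
gripper_force: 0.0
clock: 11.05
position: [0.5122, -0.2227, 0.1663]
ee_rot: [0.001, 0.679, 0.734, 0.0]
contact_force: [0.4, 0.6, -0.6]
width: 0.0599
gripper_force: 0.0
clock: 11.25
position: [0.5131, -0.2237, 0.1657]
ee_rot: [0.001, 0.678, 0.735, 0.0]
contact_force: [0.0, 0.1, -0.8]
width: 0.0596
gripper_force: 0.0
G ctr [ 0.5876 -0.1535] yaw 4.5 size [25.5 10.5] move [ 0.371  0.356 -0.503] turn -0.0
G ctr [ 0.5128 -0.2284] yaw 4.5 size [24.7 10.5] move [-0.003 -0.019 -0.503] turn -0.0
```

```bash
python3 -m inch '[{"claw":0.4,"travel":[-0.003,-0.019,-0.2],"turn":0},{"claw":0.4,"travel":[-0.003,-0.019,-0.38],"turn":0},{"claw":0.4,"travel":[-0.003,-0.019,-0.47],"turn":0},{"claw":0.4,"travel":[-0.003,-0.019,-0.5],"turn":0},{"claw":0.4,"travel":[-0.003,-0.019,-0.5],"turn":0}]'
python3 -m inch '[{"claw":-0.3,"travel":[0,0,0],"turn":0},{"claw":-0.3,"travel":[0,0,0],"turn":0},{"claw":-0.3,"travel":[0,0,0],"turn":0},{"claw":-0.3,"travel":[0,0,0.2],"turn":0},{"claw":-0.3,"travel":[0,0,0.4],"turn":0}]'
python3 -m inch '[{"claw":-0.3,"travel":[0.06,0.22,0],"turn":-0.03},{"claw":-0.3,"travel":[0.12,0.44,0],"turn":-0.035},{"claw":-0.3,"travel":[0.18,0.66,0],"turn":-0.035},{"claw":-0.3,"travel":[0.24,0.85,0],"turn":-0.035},{"claw":-0.3,"travel":[0.268,0.97,0],"turn":-0.035}]'
python3 -m inch '[{"claw":-0.3,"travel":[0,0,0],"turn":0},{"claw":-0.3,"travel":[0,0,0],"turn":0},{"claw":-0.3,"travel":[0,0,0],"turn":0}]'
python3 -c "
from h import *
print((np.array([.5665,-.0343,.066])-get_state()['position'])/.2)"
```

```text
clock: 11.8
position: [0.5123, -0.229, 0.0641]
ee_rot: [-0.001, 0.679, 0.734, -0.0]
contact_force: [0.2, 0.1, 0.2]
width: 0.0596
gripper_force: 0.0
clock: 12.3
position: [0.5114, -0.2274, 0.1453]
ee_rot: [-0.001, 0.679, 0.734, -0.0]
contact_force: [0.9, -0.3, -0.7]
width: 0.0431
gripper_force: 41.8
clock: 12.8
position: [0.5665, -0.0311, 0.1458]
ee_rot: [0.0, 0.717, 0.697, 0.001]
contact_force: [0.6, -0.3, -0.9]
width: 0.0434
gripper_force: 41.8
clock: 13.1
position: [0.5656, -0.0348, 0.1452]
ee_rot: [0.0, 0.718, 0.696, -0.0]
contact_force: [0.6, 0.7, -0.8]
width: 0.0437
gripper_force: 41.8
[ 0.00458444  0.00253181 -0.39607295]
```

```bash
python3 -m inch '[{"claw":-0.3,"travel":[0.004,0,-0.15],"turn":0},{"claw":-0.3,"travel":[0.004,0,-0.3],"turn":0},{"claw":-0.3,"travel":[0.004,0,-0.37],"turn":0},{"claw":-0.3,"travel":[0.004,0,-0.395],"turn":0},{"claw":-0.3,"travel":[0.004,0,-0.4],"turn":0}]'
python3 -m inch '[{"claw":-0.3,"travel":[0,0,0],"turn":0},{"claw":0.4,"travel":[0,0,0],"turn":0},{"claw":0.4,"travel":[0,0,0],"turn":0},{"claw":0.4,"travel":[0,0,0],"turn":0}]'
python3 -m inch '[{"claw":0.4,"travel":[0,0,0.2],"turn":0},{"claw":0.4,"travel":[0,0,0.4],"turn":0},{"claw":0.4,"travel":[0.05,-0.22,0.5],"turn":0.02},{"claw":0.4,"travel":[0.1,-0.45,0.5],"turn":0.035},{"claw":0.4,"travel":[0.108,-0.595,0.5],"turn":0.035}]'
python3 -m inch '[{"claw":0.4,"travel":[0,0,0],"turn":0},{"claw":0.4,"travel":[0,0,0],"turn":0},{"claw":0.4,"travel":[0,0,0],"turn":0}]'
python3 -c "
from h import *
go()"
```

```text
clock: 13.6
position: [0.565, -0.0352, 0.0661]
ee_rot: [-0.001, 0.719, 0.695, -0.001]
contact_force: [-5.8, 0.4, 12.8]
width: 0.0433
gripper_force: 43.6
clock: 14.0
position: [0.5669, -0.0344, 0.0652]
ee_rot: [0.0, 0.718, 0.696, 0.0]
contact_force: [-0.1, 0.5, -0.5]
width: 0.0598
gripper_force: 0.0
clock: 14.5
position: [0.5901, -0.1561, 0.1664]
ee_rot: [0.003, 0.679, 0.734, 0.0]
contact_force: [-0.6, 0.5, -1.0]
width: 0.0598
gripper_force: 0.0
clock: 14.8
position: [0.5878, -0.1519, 0.1646]
ee_rot: [-0.001, 0.679, 0.734, 0.0]
contact_force: [0.2, -0.6, 0.1]
width: 0.0597
gripper_force: 0.0
G ctr [ 0.4895 -0.0335] yaw -2.8 size [11.6 25.4] move [-0.492  0.591 -0.499] turn -0.041
G ctr [ 0.5871 -0.1532] yaw 4.5 size [24.6 11.1] move [-0.004 -0.008 -0.499] turn -0.0
```

```bash
python3 -m inch '[{"claw":0.4,"travel":[-0.004,-0.008,-0.2],"turn":0},{"claw":0.4,"travel":[-0.004,-0.008,-0.38],"turn":0},{"claw":0.4,"travel":[-0.004,-0.008,-0.47],"turn":0},{"claw":0.4,"travel":[-0.004,-0.008,-0.5],"turn":0},{"claw":0.4,"travel":[-0.004,-0.008,-0.5],"turn":0}]'
python3 -m inch '[{"claw":-0.3,"travel":[0,0,0],"turn":0},{"claw":-0.3,"travel":[0,0,0],"turn":0},{"claw":-0.3,"travel":[0,0,0],"turn":0},{"claw":-0.3,"travel":[0,0,0.2],"turn":0},{"claw":-0.3,"travel":[0,0,0.4],"turn":0}]'
python3 -m inch '[{"claw":-0.3,"travel":[0.1,0.2,0],"turn":-0.03},{"claw":-0.3,"travel":[0.2,0.42,0],"turn":-0.035},{"claw":-0.3,"travel":[0.278,0.582,0],"turn":-0.035},{"claw":-0.3,"travel":[0.278,0.582,0],"turn":-0.035}]'
python3 -m inch '[{"claw":-0.3,"travel":[0,0,0],"turn":0},{"claw":-0.3,"travel":[0,0,0],"turn":0},{"claw":-0.3,"travel":[0,0,0],"turn":0}]'
python3 -c "
from h import *
print((np.array([.6425,-.0367,.066])-get_state()['position'])/.2)"
```

```text
clock: 15.35
position: [0.5871, -0.1535, 0.0644]
ee_rot: [-0.001, 0.678, 0.735, -0.0]
contact_force: [-0.1, 0.3, 0.6]
width: 0.0601
gripper_force: 0.0
clock: 15.85
position: [0.5865, -0.1542, 0.1451]
ee_rot: [-0.001, 0.679, 0.734, -0.0]
contact_force: [0.9, -1.0, -0.4]
width: 0.0432
gripper_force: 42.1
clock: 16.25
position: [0.6449, -0.0339, 0.1456]
ee_rot: [0.0, 0.717, 0.697, 0.002]
contact_force: [-0.8, -0.5, -0.9]
width: 0.0432
gripper_force: 42.1
clock: 16.55
position: [0.6425, -0.0393, 0.1451]
ee_rot: [0.0, 0.719, 0.695, -0.0]
contact_force: [-0.2, -0.1, -0.6]
width: 0.0431
gripper_force: 42.1
[-1.72112188e-04  1.31528367e-02 -3.95389321e-01]
```

```bash
python3 -m inch '[{"claw":-0.3,"travel":[0,0.01,-0.15],"turn":0},{"claw":-0.3,"travel":[0,0.01,-0.3],"turn":0},{"claw":-0.3,"travel":[0,0.01,-0.37],"turn":0},{"claw":-0.3,"travel":[0,0.01,-0.395],"turn":0},{"claw":-0.3,"travel":[0,0.01,-0.4],"turn":0}]'
python3 -m inch '[{"claw":-0.3,"travel":[0,0,0],"turn":0},{"claw":0.4,"travel":[0,0,0],"turn":0},{"claw":0.4,"travel":[0,0,0],"turn":0},{"claw":0.4,"travel":[0,0,0],"turn":0}]'
python3 -m inch '[{"claw":0.4,"travel":[0,0,0.2],"turn":0},{"claw":0.4,"travel":[0,0,0.4],"turn":0},{"claw":0.4,"travel":[-0.1,0.2,0.5],"turn":0.01},{"claw":0.4,"travel":[-0.2,0.4,0.6],"turn":0.01},{"claw":0.4,"travel":[-0.3,0.6,0.7],"turn":0.01}]'
python3 -m inch '[{"claw":0.4,"travel":[-0.1,0.2,0.1],"turn":0},{"claw":0.4,"travel":[-0.11,0.42,0.1],"turn":0},{"claw":0.4,"travel":[-0.11,0.42,0.1],"turn":0},{"claw":0.4,"travel":[-0.11,0.42,0.1],"turn":0},{"claw":0.4,"travel":[-0.11,0.42,0.1],"turn":0}]'
python3 -c "
from h import *
im,C=go(); cv2.imwrite('pics/w3.png',im[:,:,::-1]); print(get_state()['position'])"
```

```text
clock: 17.05
position: [0.6418, -0.037, 0.0664]
ee_rot: [-0.001, 0.718, 0.696, -0.001]
contact_force: [-5.4, -0.5, 10.3]
width: 0.0435
gripper_force: 43.4
clock: 17.45
position: [0.6434, -0.0364, 0.0652]
ee_rot: [0.0, 0.718, 0.696, 0.0]
contact_force: [0.5, 0.6, -0.0]
width: 0.0598
gripper_force: 0.0
clock: 17.95
position: [0.5825, 0.0848, 0.2059]
ee_rot: [0.0, 0.708, 0.707, 0.0]
contact_force: [0.6, -0.3, 0.3]
width: 0.0599
gripper_force: 0.0
clock: 18.45
position: [0.5611, 0.167, 0.2245]
ee_rot: [0.0, 0.707, 0.707, -0.001]
contact_force: [0.4, 0.7, -0.7]
width: 0.0599
gripper_force: 0.0
G ctr [0.5923 0.2307] yaw -3.2 size [11.3 25.2] move [ 0.156  0.32  -0.797] turn -0.017
R ctr [0.5888 0.1545] yaw 5.0 size [24.5 11.3] move [ 0.138 -0.061 -0.797] turn 0.028
G ctr [0.5141 0.1526] yaw -0.1 size [11.2 24.5] move [-0.235 -0.071 -0.797] turn -0.0
G ctr [0.5665 0.0445] yaw -0.1 size [ 9.5 23.5] move [ 0.027 -0.611 -0.797] turn -0.0
[0.56119612 0.16668982 0.22446456]
```

View pics/w3.png

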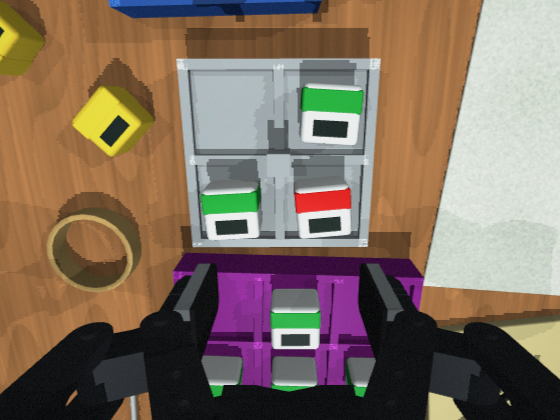

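The picture shows tray_b with greens (231,200) and (331,105) and a red at (322,200), with the yellow decoys to the left. I'll pick the green at (0.514, 0.153).

```bash
python3 -m inch '[{"claw":0.4,"travel":[-0.235,-0.071,-0.1],"turn":0},{"claw":0.4,"travel":[-0.235,-0.071,-0.35],"turn":0},{"claw":0.4,"travel":[-0.235,-0.071,-0.58],"turn":0},{"claw":0.4,"travel":[-0.235,-0.071,-0.72],"turn":0},{"claw":0.4,"travel":[-0.235,-0.071,-0.795],"turn":0}]'
python3 -m inch '[{"claw":0.4,"travel":[0,0,0],"turn":0},{"claw":0.4,"travel":[0,0,0],"turn":0},{"claw":-0.3,"travel":[0,0,0],"turn":0},{"claw":-0.3,"travel":[0,0,0],"turn":0},{"claw":-0.3,"travel":[0,0,0],"turn":0}]'
python3 -m inch '[{"claw":-0.3,"travel":[0,0,0.2],"turn":0},{"claw":-0.3,"travel":[0,0,0.4],"turn":0},{"claw":-0.3,"travel":[-0.05,-0.25,0.4],"turn":-0.01},{"claw":-0.3,"travel":[-0.1,-0.48,0.4],"turn":-0.01},{"claw":-0.3,"travel":[-0.106,-0.543,0.4],"turn":-0.01}]'
python3 -m inch '[{"claw":-0.3,"travel":[0,0,0],"turn":0},{"claw":-0.3,"travel":[0,0,0],"turn":0},{"claw":-0.3,"travel":[0,0,0],"turn":0}]'
python3 -c "
from h import *
print((np.array([.4929,.0441,.066])-get_state()['position'])/.2)"
```

```text
clock: 19.0
position: [0.5122, 0.1517, 0.0629]
ee_rot: [-0.002, 0.708, 0.706, -0.002]
contact_force: [0.4, -0.5, 0.5]
width: 0.0598
gripper_force: 0.0
clock: 19.5
position: [0.5153, 0.1536, 0.0675]
ee_rot: [0.001, 0.707, 0.707, 0.001]
contact_force: [0.2, -1.8, 4.6]
width: 0.0433
gripper_force: 40.6
clock: 20.0
position: [0.4912, 0.0422, 0.1466]
ee_rot: [0.0, 0.719, 0.695, -0.001]
contact_force: [0.3, 0.3, -0.2]
width: 0.0437
gripper_force: 40.8
clock: 20.3
position: [0.4931, 0.0462, 0.1459]
ee_rot: [-0.0, 0.718, 0.696, 0.0]
contact_force: [-0.5, -0.1, -0.5]
width: 0.0436
gripper_force: 40.8
[-0.00102766 -0.01025632 -0.39967713]
```

```bash
python3 -m inch '[{"claw":-0.3,"travel":[0,-0.008,-0.15],"turn":0},{"claw":-0.3,"travel":[0,-0.008,-0.3],"turn":0},{"claw":-0.3,"travel":[0,-0.008,-0.37],"turn":0},{"claw":-0.3,"travel":[0,-0.008,-0.395],"turn":0},{"claw":-0.3,"travel":[0,-0.008,-0.395],"turn":0}]'
python3 -m inch '[{"claw":-0.3,"travel":[0,0,0],"turn":0},{"claw":0.4,"travel":[0,0,0],"turn":0},{"claw":0.4,"travel":[0,0,0],"turn":0},{"claw":0.4,"travel":[0,0,0],"turn":0}]'
python3 -m inch '[{"claw":0.4,"travel":[0,0,0.2],"turn":0},{"claw":0.4,"travel":[0,0,0.4],"turn":0},{"claw":0.4,"travel":[0.1,0.2,0.5],"turn":-0.009},{"claw":0.4,"travel":[0.2,0.4,0.5],"turn":-0.009},{"claw":0.4,"travel":[0.3,0.6,0.5],"turn":-0.009}]'
python3 -m inch '[{"claw":0.4,"travel":[0.1,0.2,0],"turn":0},{"claw":0.4,"travel":[0.197,0.333,0],"turn":0},{"claw":0.4,"travel":[0.197,0.333,0],"turn":0},{"claw":0.4,"travel":[0.197,0.333,0],"turn":0},{"claw":0.4,"travel":[0.197,0.333,0],"turn":0}]'
python3 -c "
from h import *
go()"
```

```text
clock: 20.8
position: [0.4927, 0.0448, 0.0674]
ee_rot: [-0.0, 0.717, 0.697, -0.0]
contact_force: [-0.6, -0.5, 1.4]
width: 0.0434
gripper_force: 40.4
clock: 21.2
position: [0.4931, 0.0436, 0.067]
ee_rot: [0.0, 0.718, 0.696, 0.0]
contact_force: [0.1, 0.1, -0.2]
width: 0.0599
gripper_force: 0.0
clock: 21.7
position: [0.5542, 0.1646, 0.1685]
ee_rot: [0.001, 0.728, 0.685, 0.001]
contact_force: [1.1, 0.4, -0.4]
width: 0.0596
gripper_force: 0.0
clock: 22.2
position: [0.5914, 0.2291, 0.1666]
ee_rot: [-0.0, 0.728, 0.686, -0.001]
contact_force: [0.2, 0.4, 0.4]
width: 0.0596
gripper_force: 0.0
G ctr [0.5921 0.2306] yaw -3.5 size [11.1 25.1] move [ 0.003  0.008 -0.509] turn -0.0
R ctr [0.5885 0.1542] yaw 5.4 size [24.8 11.6] move [-0.014 -0.374 -0.509] turn 0.049
```

```bash
python3 -m inch '[{"claw":0.4,"travel":[0.003,0.008,-0.2],"turn":0},{"claw":0.4,"travel":[0.003,0.008,-0.38],"turn":0},{"claw":0.4,"travel":[0.003,0.008,-0.47],"turn":0},{"claw":0.4,"travel":[0.003,0.008,-0.505],"turn":0},{"claw":0.4,"travel":[0.003,0.008,-0.505],"turn":0}]'
python3 -m inch '[{"claw":-0.3,"travel":[0,0,0],"turn":0},{"claw":-0.3,"travel":[0,0,0],"turn":0},{"claw":-0.3,"travel":[0,0,0],"turn":0},{"claw":-0.3,"travel":[0,0,0.2],"turn":0},{"claw":-0.3,"travel":[0,0,0.4],"turn":0}]'
python3 -m inch '[{"claw":-0.3,"travel":[0.06,-0.22,0],"turn":0.009},{"claw":-0.3,"travel":[0.12,-0.44,0],"turn":0.009},{"claw":-0.3,"travel":[0.18,-0.66,0],"turn":0.009},{"claw":-0.3,"travel":[0.24,-0.88,0],"turn":0.009},{"claw":-0.3,"travel":[0.264,-0.957,0],"turn":0.009}]'
python3 -m inch '[{"claw":-0.3,"travel":[0,0,0],"turn":0},{"claw":-0.3,"travel":[0,0,0],"turn":0},{"claw":-0.3,"travel":[0,0,0],"turn":0}]'
python3 -c "
from h import *
print((np.array([.6449,.0393,.066])-get_state()['position'])/.2)"
```

```text
clock: 22.75
position: [0.5922, 0.2307, 0.0655]
ee_rot: [-0.0, 0.728, 0.685, -0.001]
contact_force: [-0.5, -0.0, -0.1]
width: 0.0597
gripper_force: 0.0
clock: 23.25
position: [0.5919, 0.2314, 0.1461]
ee_rot: [-0.001, 0.728, 0.686, -0.001]
contact_force: [0.9, 0.9, -1.2]
width: 0.0434
gripper_force: 41.9
clock: 23.75
position: [0.6468, 0.0359, 0.1465]
ee_rot: [0.001, 0.719, 0.695, -0.0]
contact_force: [0.7, -0.3, -1.1]
width: 0.0432
gripper_force: 42.0
clock: 24.05
position: [0.645, 0.042, 0.146]
ee_rot: [-0.0, 0.718, 0.696, 0.0]
contact_force: [-0.0, -0.0, -0.8]
width: 0.0433
gripper_force: 42.0
[-0.00055728 -0.01339267 -0.40015233]
```

Next I'll place this green, then go to the red in tray_b at (0.5885, 0.154), yaw 5°.

```bash
python3 -m inch '[{"claw":-0.3,"travel":[0,-0.012,-0.15],"turn":0},{"claw":-0.3,"travel":[0,-0.012,-0.3],"turn":0},{"claw":-0.3,"travel":[0,-0.012,-0.37],"turn":0},{"claw":-0.3,"travel":[0,-0.012,-0.395],"turn":0},{"claw":-0.3,"travel":[0,-0.012,-0.395],"turn":0}]'
python3 -m inch '[{"claw":-0.3,"travel":[0,0,0],"turn":0},{"claw":0.4,"travel":[0,0,0],"turn":0},{"claw":0.4,"travel":[0,0,0],"turn":0},{"claw":0.4,"travel":[0,0,0],"turn":0}]'
python3 -m inch '[{"claw":0.4,"travel":[0,0,0.2],"turn":0},{"claw":0.4,"travel":[0,0,0.4],"turn":0},{"claw":0.4,"travel":[-0.1,0.2,0.5],"turn":0.02},{"claw":0.4,"travel":[-0.2,0.4,0.5],"turn":0.04},{"claw":0.4,"travel":[-0.28,0.55,0.5],"turn":0.04}]'
python3 -m inch '[{"claw":0.4,"travel":[0,0.02,0],"turn":0},{"claw":0.4,"travel":[0,0.02,0],"turn":0},{"claw":0.4,"travel":[0,0.02,0],"turn":0}]'
python3 -c "
from h import *
go()"
```

```text
clock: 24.55
position: [0.6453, 0.0393, 0.0678]
ee_rot: [-0.0, 0.718, 0.696, 0.0]
contact_force: [-0.1, 1.0, -1.5]
width: 0.0433
gripper_force: 42.2
clock: 24.95
position: [0.6458, 0.0379, 0.0672]
ee_rot: [0.0, 0.718, 0.696, 0.0]
contact_force: [0.3, 0.4, 0.6]
width: 0.0599
gripper_force: 0.0
clock: 25.45
position: [0.5891, 0.1496, 0.1683]
ee_rot: [0.0, 0.673, 0.74, 0.001]
contact_force: [-0.2, -0.3, 0.0]
width: 0.0596
gripper_force: 0.0
clock: 25.75
position: [0.5903, 0.1511, 0.167]
ee_rot: [0.0, 0.673, 0.74, -0.0]
contact_force: [0.3, -0.5, 0.1]
width: 0.0594
gripper_force: 0.0
R ctr [0.5887 0.1542] yaw 5.3 size [24.7 10.3] move [-0.008  0.017 -0.509] turn -0.0
G ctr [0.5663 0.0444] yaw 0.4 size [24.8 11.7] move [-0.12  -0.532 -0.509] turn -0.027
```

```bash
python3 -m inch '[{"claw":0.4,"travel":[-0.008,0.017,-0.2],"turn":0},{"claw":0.4,"travel":[-0.008,0.017,-0.38],"turn":0},{"claw":0.4,"travel":[-0.008,0.017,-0.47],"turn":0},{"claw":0.4,"travel":[-0.008,0.017,-0.505],"turn":0},{"claw":0.4,"travel":[-0.008,0.017,-0.505],"turn":0}]'
python3 -m inch '[{"claw":-0.3,"travel":[0,0,0],"turn":0},{"claw":-0.3,"travel":[0,0,0],"turn":0},{"claw":-0.3,"travel":[0,0,0],"turn":0},{"claw":-0.3,"travel":[0,0,0.2],"turn":0},{"claw":-0.3,"travel":[0,0,0.4],"turn":0}]'
python3 -m inch '[{"claw":-0.3,"travel":[-0.05,-0.2,0],"turn":-0.02},{"claw":-0.3,"travel":[-0.1,-0.4,0],"turn":-0.025},{"claw":-0.3,"travel":[-0.15,-0.6,0],"turn":-0.025},{"claw":-0.3,"travel":[-0.2,-0.82,0],"turn":-0.025}]'
python3 -m inch '[{"claw":-0.3,"travel":[-0.05,-0.2,0],"turn":0},{"claw":-0.3,"travel":[-0.1,-0.4,0],"turn":0},{"claw":-0.3,"travel":[-0.15,-0.6,0],"turn":0},{"claw":-0.3,"travel":[-0.2,-0.82,0],"turn":0}]'
python3 -m inch '[{"claw":-0.3,"travel":[-0.05,-0.2,0],"turn":0},{"claw":-0.3,"travel":[-0.1,-0.4,0],"turn":0},{"claw":-0.3,"travel":[-0.15,-0.6,0],"turn":0},{"claw":-0.3,"travel":[-0.2,-0.8,0],"turn":0},{"claw":-0.3,"travel":[-0.228,-0.93,0],"turn":0}]'
python3 -m inch '[{"claw":-0.3,"travel":[0,0,0],"turn":0},{"claw":-0.3,"travel":[0,0,0],"turn":0},{"claw":-0.3,"travel":[0,0,0],"turn":0}]'
python3 -c "
from h import *
print((np.array([.463,-.360,.066])-get_state()['position'])/.2)"
```

```text
clock: 26.3
position: [0.5881, 0.1542, 0.065]
ee_rot: [-0.001, 0.674, 0.739, -0.001]
contact_force: [-0.3, -0.5, -0.5]
width: 0.0595
gripper_force: 0.0
clock: 26.8
position: [0.587, 0.1552, 0.1462]
ee_rot: [-0.001, 0.673, 0.74, -0.001]
contact_force: [0.8, -0.0, -0.7]
width: 0.0434
gripper_force: 42.1
clock: 27.2
position: [0.5476, -0.0096, 0.1468]
ee_rot: [0.001, 0.701, 0.713, 0.001]
contact_force: [0.4, -0.3, -1.9]
width: 0.0433
gripper_force: 42.3
clock: 27.6
position: [0.5075, -0.1739, 0.1468]
ee_rot: [0.001, 0.701, 0.713, 0.0]
contact_force: [1.0, -0.6, -0.5]
width: 0.0434
gripper_force: 42.3
clock: 28.1
position: [0.4617, -0.3617, 0.1467]
ee_rot: [0.001, 0.702, 0.712, -0.0]
contact_force: [0.5, 0.1, -0.2]
width: 0.0432
gripper_force: 42.2
clock: 28.4
position: [0.4624, -0.3575, 0.1462]
ee_rot: [-0.0, 0.701, 0.713, 0.0]
contact_force: [0.5, -0.3, -0.3]
width: 0.0434
gripper_force: 42.2
[ 0.00290897 -0.01228082 -0.40075548]
```

```bash
python3 -m inch '[{"claw":-0.3,"travel":[0.002,-0.012,-0.15],"turn":0},{"claw":-0.3,"travel":[0.002,-0.012,-0.3],"turn":0},{"claw":-0.3,"travel":[0.002,-0.012,-0.37],"turn":0},{"claw":-0.3,"travel":[0.002,-0.012,-0.395],"turn":0},{"claw":-0.3,"travel":[0.002,-0.012,-0.395],"turn":0}]'
python3 -m inch '[{"claw":-0.3,"travel":[0,0,0],"turn":0},{"claw":0.4,"travel":[0,0,0],"turn":0},{"claw":0.4,"travel":[0,0,0],"turn":0},{"claw":0.4,"travel":[0,0,0],"turn":0}]'
python3 -m inch '[{"claw":0.4,"travel":[0,0,0.2],"turn":0},{"claw":0.4,"travel":[0,0,0.45],"turn":0},{"claw":0.4,"travel":[0.1,0.2,0.65],"turn":0},{"claw":0.4,"travel":[0.2,0.4,0.8],"turn":0},{"claw":0.4,"travel":[0.3,0.6,0.9],"turn":-0.004}]'
python3 -m inch '[{"claw":0.4,"travel":[0.1,0.2,0],"turn":0},{"claw":0.4,"travel":[0.145,0.35,0],"turn":0},{"claw":0.4,"travel":[0.145,0.35,0],"turn":0},{"claw":0.4,"travel":[0.145,0.35,0],"turn":0},{"claw":0.4,"travel":[0.145,0.35,0],"turn":0}]'
python3 - <<'E'
from h import *
im,C=shot("wrist","w4.png"); print(get_state()["position"]); sc,_=shot("scene","s4.png")
hsv=cv2.cvtColor(im,cv2.COLOR_RGB2HSV)
m=cv2.inRange(hsv,(85,10,60),(125,90,255)); m=cv2.morphologyEx(m,cv2.MORPH_OPEN,np.ones((5,5)))
for cn in cv2.findContours(m,0,2)[0]:
    if cv2.contourArea(cn)>5000: print(rect(cv2.convexHull(cn).reshape(-1,2),C,.042),cn.reshape(-1,2).min(0),cn.reshape(-1,2).max(0))
E
```

```text
clock: 28.9
position: [0.4631, -0.3595, 0.0676]
ee_rot: [-0.0, 0.701, 0.713, 0.0]
contact_force: [-0.2, -0.4, -0.6]
width: 0.043
gripper_force: 42.3
clock: 29.3
position: [0.463, -0.3611, 0.0672]
ee_rot: [0.0, 0.701, 0.713, 0.0]
contact_force: [-0.5, 0.3, 0.2]
width: 0.0593
gripper_force: 0.0
clock: 29.8
position: [0.5185, -0.251, 0.2438]
ee_rot: [0.002, 0.707, 0.707, 0.0]
contact_force: [1.2, -0.1, 0.4]
width: 0.0598
gripper_force: 0.0
clock: 30.3
position: [0.5465, -0.182, 0.2413]
ee_rot: [0.0, 0.706, 0.708, -0.0]
contact_force: [-0.2, -0.3, -0.1]
width: 0.0597
gripper_force: 0.0
[ 0.54644577 -0.18229848  0.24124024]
[ 567.1 -219.9  186.9  215.     0.7] [204 104] [401 320]
```

View pics/w4.png

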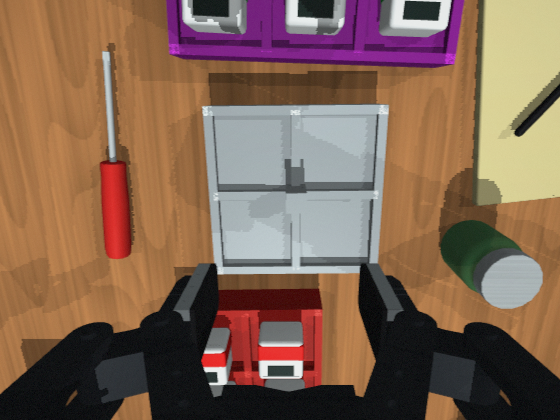

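View pics/s4.png

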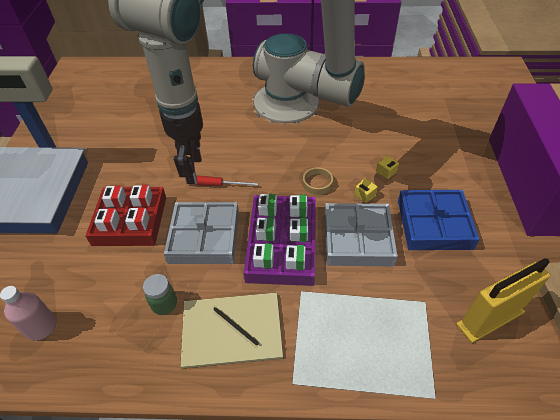

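The views show all six greens in the purple tray and all four reds in the reject rack. Both grey trays are empty and undisturbed. In the wrist view tray_a's rim corners are (203,107), (388,105), (380,271) and (219,273). Next I'll measure tray_a more closely.

```bash
cat >> h.py <<'E'
def tray(im,C,lo,hi,box,z=.042):
    """outline of a tray of one colour inside pixel box -> line fits on plane z -> centre, size, yaw (deg, mod 90)"""
    x0,y0,x1,y1=box; hsv=cv2.cvtColor(im,cv2.COLOR_RGB2HSV); m=cv2.inRange(hsv,lo,hi); k=np.zeros_like(m); k[y0:y1,x0:x1]=m[y0:y1,x0:x1]
    k=cv2.morphologyEx(cv2.morphologyEx(k,cv2.MORPH_OPEN,np.ones((3,3))),cv2.MORPH_CLOSE,np.ones((9,9)))
    cn=max(cv2.findContours(k,0,1)[0],key=cv2.contourArea).reshape(-1,2); q=cast(cn,C,z)*1000
    r=cv2.minAreaRect(np.float32(q)); b=cv2.boxPoints(r); n=[]; L=[]
    for i in range(4):
        a,d=b[i],b[(i+1)%4]; u=(d-a)/np.linalg.norm(d-a); w=np.array([-u[1],u[0]]); t=(q-a)@u; s=abs((q-a)@w)
        s_=q[(s<5)&(t>15)&(t<np.linalg.norm(d-a)-15)]; vx,vy,px,py=cv2.fitLine(np.float32(s_),cv2.DIST_HUBER,0,.01,.01).ravel(); L.append((np.array([px,py]),np.array([vx,vy])))
    P=[]
    for i in range(4):
        (p,u),(p2,u2)=L[i-1],L[i]; t=np.linalg.solve(np.c_[u,-u2],p2-p); P.append(p+t[0]*u)
    P=np.array(P); ang=[(np.degrees(np.arctan2(u[1],u[0]))+45)%90-45 for _,u in L]
    print("centre",P.mean(0).round(1),"sides",np.linalg.norm(P-np.roll(P,1,0),axis=1).round(1),"yaws",np.round(ang,1),"px",cn.min(0),cn.max(0)); return P.mean(0)/1000,np.mean(ang)
E
python3 - <<'E'
from h import *
im=cv2.imread("pics/w4.png")[:,:,::-1].copy(); C=cam("wrist")
h=cv2.cvtColor(im,cv2.COLOR_RGB2HSV); print(h[108,300],h[108,250],h[272,300],h[200,215],h[200,382],h[280,300],h[90,300])
tray(im,C,(80,8,70),(125,90,255),(190,95,400,277))
print(cast([(203,107),(388,105),(380,271),(219,273)],C,.042).round(4).tolist())
E
```

```text
[ 94  18 193] [ 97  19 177] [ 96  17 207] [ 96  12 206] [ 15  67 161] [ 14 149 108] [ 15 142  95]Traceback (most recent call last):
  File "<stdin>", line 4, in <module>
  File "h.py", line 53, in tray
    s_=q[(s<5)&(t>15)&(t<np.linalg.norm(d-a)-15)]; vx,vy,px,py=cv2.fitLine(np.float32(s_),cv2.DIST_HUBER,0,.01,.01).ravel(); L.append((np.array([px,py]),np.array([vx,vy])))
                                                               ~~~~~~~~~~~^^^^^^^^^^^^^^^^^^^^^^^^^^^^^^^^^^^^^^^^^
cv2.error: OpenCV(4.12.0) /io/opencv/modules/imgproc/src/linefit.cpp:50: error: (-215:Assertion failed) count > 0 in function 'fitLine2D_wods'
```

```bash
sed -i 's/k=cv2.morphologyEx(cv2.morphologyEx(k,cv2.MORPH_OPEN,np.ones((3,3))),cv2.MORPH_CLOSE,np.ones((9,9)))/k=cv2.morphologyEx(cv2.morphologyEx(k,cv2.MORPH_CLOSE,np.ones((7,7))),cv2.MORPH_OPEN,np.ones((15,15)))/; s/(s<5)/(s<6)/' h.py
python3 - <<'E'
from h import *
im=cv2.imread("pics/w4.png")[:,:,::-1].copy(); C=cam("wrist")
print(cast([(203,107),(388,105),(380,271),(219,273)],C,.042).round(4).tolist())
hsv=cv2.cvtColor(im,cv2.COLOR_RGB2HSV); m=cv2.inRange(hsv,(80,5,70),(125,60,255)); m[:95]=0;m[277:]=0;m[:,:190]=0;m[:,400:]=0
cv2.imwrite("pics/m.png",m)
for c in cv2.findContours(m,0,1)[0]:
    if len(c)>50: print(len(c),cv2.contourArea(c),cv2.boundingRect(c))
tray(im,C,(80,5,70),(125,60,255),(190,95,400,277))
E
```

```text
[[0.4726, -0.115], [0.6315, -0.1133], [0.6365, -0.2708], [0.4776, -0.2731]]
728 28711.0 (203, 104, 185, 173)
centre [ 552.5 -192.8] sides [158.1 159.7 157.5 159.1] yaws [0.6 0.8 0.4 0.5] px [204 104] [386 273]
```

Tray_a is at (0.5525, −0.1928), yaw 0.6°, with sides of 158–160 mm. That agrees with the mean of its logger centres. I'll grip its post and lift slightly.

```bash
python3 -m inch '[{"claw":0,"travel":[0.031,-0.053,-0.2],"turn":0.003},{"claw":0,"travel":[0.031,-0.053,-0.44],"turn":0.003},{"claw":0,"travel":[0.031,-0.053,-0.66],"turn":0.003},{"claw":0,"travel":[0.031,-0.053,-0.8],"turn":0.003},{"claw":0,"travel":[0.031,-0.053,-0.87],"turn":0.003}]'
python3 -m inch '[{"claw":0,"travel":[0,0,-0.025],"turn":0},{"claw":0,"travel":[0,0,-0.025],"turn":0},{"claw":0,"travel":[0,0,-0.025],"turn":0}]'
python3 -m inch '[{"claw":-0.9,"travel":[0,0,0],"turn":0},{"claw":-0.9,"travel":[0,0,0],"turn":0},{"claw":-0.9,"travel":[0,0,0],"turn":0},{"claw":-0.9,"travel":[0,0,0],"turn":0},{"claw":-0.9,"travel":[0,0,0],"turn":0}]' 80
```

```text
clock: 30.9
position: [0.5507, -0.1922, 0.064]
ee_rot: [-0.003, 0.703, 0.711, -0.001]
contact_force: [0.5, -0.2, -0.2]
width: 0.0427
gripper_force: 0.0
clock: 31.2
position: [0.5537, -0.1927, 0.0634]
ee_rot: [0.001, 0.703, 0.711, 0.0]
contact_force: [0.2, -0.6, -0.1]
width: 0.0429
gripper_force: 0.0
clock: 31.7
position: [0.5537, -0.1922, 0.0639]
ee_rot: [0.001, 0.703, 0.712, 0.0]
contact_force: [-1.1, -0.4, 6.2]
width: 0.0163
gripper_force: 79.4
```

The grip is good, but a held tray would hide the base from the wrist camera. So I'll release tray_a and measure the base and tray_b first, then stack tray_b (the nearer one) and tray_a.

```bash
python3 -m inch '[{"claw":0,"travel":[0,0,0],"turn":0},{"claw":0,"travel":[0,0,0],"turn":0},{"claw":0,"travel":[0,0,0.25],"turn":0},{"claw":0,"travel":[0,0,0.5],"turn":0},{"claw":0,"travel":[0,0.2,0.7],"turn":0}]'
python3 -m inch '[{"claw":0,"travel":[-0.01,0.25,0.15],"turn":0},{"claw":0,"travel":[-0.02,0.5,0.2],"turn":0},{"claw":0,"travel":[-0.03,0.75,0.2],"turn":0},{"claw":0,"travel":[-0.05,1,0.2],"turn":0}]'
python3 -m inch '[{"claw":0,"travel":[-0.02,0.25,0],"turn":0},{"claw":0,"travel":[-0.06,0.5,0],"turn":0},{"claw":0,"travel":[-0.1,0.75,0],"turn":0},{"claw":0,"travel":[-0.15,1,0],"turn":0}]'
python3 -m inch '[{"claw":0,"travel":[-0.02,0.25,0],"turn":0},{"claw":0,"travel":[-0.02,0.5,0],"turn":0},{"claw":0,"travel":[-0.02,0.7,0],"turn":0},{"claw":0,"travel":[-0.02,0.7,0],"turn":0},{"claw":0,"travel":[-0.02,0.7,0],"turn":0}]'
python3 -m inch '[{"claw":0,"travel":[0,0,0],"turn":0},{"claw":0,"travel":[0,0,0],"turn":0}]'
python3 - <<'E'
from h import *
im,C=shot("wrist","w5.png"); print(get_state()["position"])
hsv=cv2.cvtColor(im,cv2.COLOR_RGB2HSV); m=cv2.inRange(hsv,(105,120,50),(122,255,255)); 
for c in cv2.findContours(m,0,1)[0]:
    if cv2.contourArea(c)>500: print(cv2.contourArea(c),cv2.boundingRect(c))
tray(im,C,(105,120,50),(122,255,255),(100,20,480,300))
E
```

```text
clock: 32.2
position: [0.5546, -0.1598, 0.2006]
ee_rot: [0.003, 0.704, 0.71, 0.0]
contact_force: [1.2, 1.1, 0.3]
width: 0.0427
gripper_force: 0.0
clock: 32.6
position: [0.5437, 0.0364, 0.2385]
ee_rot: [0.001, 0.703, 0.711, 0.001]
contact_force: [-0.3, -0.8, -0.4]
width: 0.0428
gripper_force: 0.0
clock: 33.0
position: [0.5135, 0.2343, 0.2374]
ee_rot: [0.0, 0.703, 0.712, 0.0]
contact_force: [0.4, -0.1, 0.1]
width: 0.0427
gripper_force: 0.0
clock: 33.5
position: [0.5095, 0.3729, 0.2368]
ee_rot: [0.0, 0.702, 0.712, -0.001]
contact_force: [0.5, 1.2, 0.2]
width: 0.043
gripper_force: 0.0
clock: 33.7
position: [0.5102, 0.3709, 0.2377]
ee_rot: [0.0, 0.703, 0.711, -0.0]
contact_force: [-0.0, 0.0, 1.0]
width: 0.0425
gripper_force: 0.0
[0.51033071 0.37091679 0.23782941]
31885.0 (184, 67, 193, 181)
centre [503.5 389.9] sides [158.7 157.8 158.4 160. ] yaws [1.3 0.6 1.2 1.4] px [185  67] [375 247]
```

View pics/w5.png

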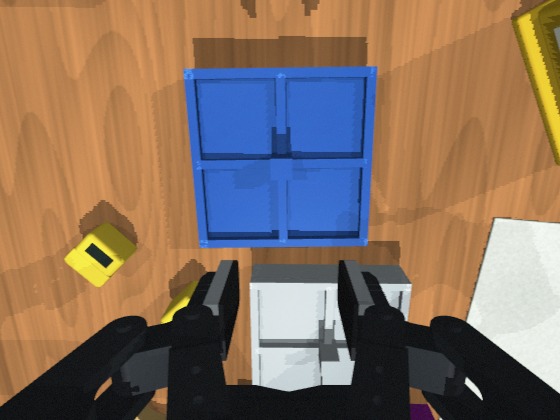

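The blue base is clear in the view, with corners (186,69)-(376,68)-(367,244)-(204,246). It fits at (0.5035, 0.3899), yaw 1.2°, side ≈159 mm. Next I'll look at tray_b from the same relative pose.

```bash
python3 -m inch '[{"claw":0,"travel":[0.06,-0.25,0],"turn":0},{"claw":0,"travel":[0.12,-0.5,0],"turn":0},{"claw":0,"travel":[0.18,-0.75,0],"turn":0},{"claw":0,"travel":[0.24,-0.98,0],"turn":0},{"claw":0,"travel":[0.24,-0.98,0],"turn":0}]'
python3 -m inch '[{"claw":0,"travel":[0,0,0],"turn":0},{"claw":0,"travel":[0,0,0],"turn":0},{"claw":0,"travel":[0,0,0],"turn":0}]'
python3 - <<'E'
from h import *
im,C=shot("wrist","w6.png"); p=get_state()["position"]; q=get_state()["ee_rot"]; print(p, np.degrees(2*np.arctan2(q[2],q[1]))-90)
c,a=tray(im,C,(80,5,70),(125,60,255),(150,30,430,262)); print((np.r_[c,.063]-p)/.2)
E
```

```text
clock: 34.25
position: [0.5595, 0.1695, 0.2381]
ee_rot: [0.002, 0.705, 0.709, -0.001]
contact_force: [0.2, 1.1, -0.1]
width: 0.0426
gripper_force: 0.0
clock: 34.55
position: [0.5577, 0.1775, 0.2378]
ee_rot: [-0.0, 0.702, 0.712, 0.0]
contact_force: [-0.3, -0.3, -0.4]
width: 0.0425
gripper_force: 0.0
[0.55768683 0.17756007 0.23773839] 0.8199169469477425
centre [552.6 191.8] sides [158.3 158.2 157.7 158.7] yaws [ 0.1  0.  -0.1  0.2] px [189  73] [378 251]
[-0.02558123  0.07113064 -0.87369193]
```

```bash
python3 -m inch '[{"claw":0,"travel":[-0.025,0.071,-0.2],"turn":-0.004},{"claw":0,"travel":[-0.025,0.071,-0.44],"turn":-0.004},{"claw":0,"travel":[-0.025,0.071,-0.66],"turn":-0.004},{"claw":0,"travel":[-0.025,0.071,-0.8],"turn":-0.004},{"claw":0,"travel":[-0.025,0.071,-0.86],"turn":-0.004}]'
python3 -m inch '[{"claw":0,"travel":[0,0,-0.014],"turn":0},{"claw":0,"travel":[0,0,-0.014],"turn":0},{"claw":0,"travel":[0,0,-0.014],"turn":0}]'
python3 -m inch '[{"claw":-0.9,"travel":[0,0,0],"turn":0},{"claw":-0.9,"travel":[0,0,0],"turn":0},{"claw":-0.9,"travel":[0,0,0],"turn":0},{"claw":-0.9,"travel":[0,0,0],"turn":0},{"claw":-0.9,"travel":[0,0,0],"turn":0}]' 80
python3 -m inch '[{"claw":-0.9,"travel":[0,0,0.15],"turn":0},{"claw":-0.9,"travel":[0,0,0.3],"turn":0},{"claw":-0.9,"travel":[0,0,0.5],"turn":0},{"claw":-0.9,"travel":[0,0,0.5],"turn":0}]'
python3 -m inch '[{"claw":-0.9,"travel":[-0.05,0.2,0],"turn":0.006},{"claw":-0.9,"travel":[-0.1,0.4,0],"turn":0.006},{"claw":-0.9,"travel":[-0.15,0.6,0],"turn":0.006},{"claw":-0.9,"travel":[-0.2,0.8,0],"turn":0.006},{"claw":-0.9,"travel":[-0.24,0.95,0],"turn":0.006}]'
python3 -m inch '[{"claw":-0.9,"travel":[-0.0055,0.0405,0],"turn":0},{"claw":-0.9,"travel":[-0.0055,0.0405,0],"turn":0},{"claw":-0.9,"travel":[-0.0055,0.0405,0],"turn":0},{"claw":-0.9,"travel":[-0.0055,0.0405,0],"turn":0}]'
python3 - <<'E'
from h import *
p=get_state()["position"]; q=get_state()["ee_rot"]; print(p, np.degrees(2*np.arctan2(q[2],q[1]))-90)
shot("wrist","w7.png"); shot("side","sd7.png")
E
```

```text
clock: 35.1
position: [0.5506, 0.1913, 0.0626]
ee_rot: [-0.002, 0.706, 0.708, -0.002]
contact_force: [-0.6, 0.7, 0.6]
width: 0.0427
gripper_force: 0.0
clock: 35.4
position: [0.5545, 0.1911, 0.0647]
ee_rot: [0.001, 0.707, 0.707, 0.002]
contact_force: [0.0, 0.6, 0.6]
width: 0.0425
gripper_force: 0.0
clock: 35.9
position: [0.554, 0.1907, 0.0645]
ee_rot: [0.001, 0.707, 0.707, 0.001]
contact_force: [-0.8, -0.2, 5.7]
width: 0.0162
gripper_force: 79.5
clock: 36.3
position: [0.5566, 0.1912, 0.1685]
ee_rot: [0.003, 0.707, 0.707, 0.005]
contact_force: [0.8, 0.8, -2.6]
width: 0.0165
gripper_force: 79.1
clock: 36.8
position: [0.5036, 0.3824, 0.1615]
ee_rot: [-0.001, 0.7, 0.714, -0.001]
contact_force: [0.8, 0.2, -2.0]
width: 0.0163
gripper_force: 78.9
clock: 37.2
position: [0.5043, 0.3871, 0.1625]
ee_rot: [0.0, 0.701, 0.713, -0.001]
contact_force: [-0.0, -0.2, -3.0]
width: 0.0165
gripper_force: 78.9
[0.50428612 0.38705148 0.16252519] 1.004741784147356
```

```bash
python3 -m inch '[{"claw":-0.9,"travel":[0,0,-0.1],"turn":0},{"claw":-0.9,"travel":[0,0,-0.18],"turn":0},{"claw":-0.9,"travel":[0,0,-0.22],"turn":0},{"claw":-0.9,"travel":[0,0,-0.22],"turn":0},{"claw":-0.9,"travel":[0,0,-0.22],"turn":0}]' >/dev/null
python3 - <<'E'
from h import *
P=[]
for i in range(4): P.append(get_state()["position"]); im,C=shot("wrist","w7.png")
print(np.round(P,4).tolist(),np.mean(P,0)); 
E
```

```text
[[0.5046, 0.3885, 0.1194], [0.5047, 0.3888, 0.1198], [0.5048, 0.3889, 0.12], [0.5047, 0.3889, 0.12]] [0.50467971 0.38873783 0.11977036]
```

View pics/w7.png

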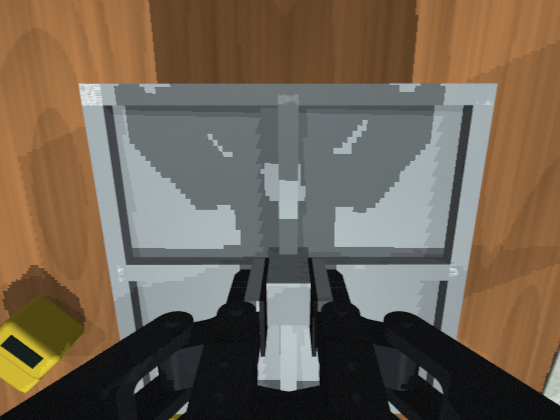

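The tray is held level over the base, which it hides completely. The settled TCP matches the target within 0.3 mm, so I'll lower it gently.

```bash
python3 -m inch '[{"claw":-0.9,"travel":[0,0,-0.02],"turn":0},{"claw":-0.9,"travel":[0,0,-0.04],"turn":0},{"claw":-0.9,"travel":[0,0,-0.055],"turn":0},{"claw":-0.9,"travel":[0,0,-0.065],"turn":0},{"claw":-0.9,"travel":[0,0,-0.065],"turn":0}]'
python3 -m inch '[{"claw":-0.9,"travel":[0,0,-0.004],"turn":0},{"claw":-0.9,"travel":[0,0,-0.004],"turn":0},{"claw":-0.9,"travel":[0,0,-0.004],"turn":0}]'
```

```text
clock: 38.5
position: [0.5037, 0.3885, 0.1066]
ee_rot: [-0.0, 0.7, 0.714, -0.0]
contact_force: [-2.5, -1.5, 3.5]
width: 0.0164
gripper_force: 79.7
clock: 38.8
position: [0.5037, 0.3885, 0.1065]
ee_rot: [0.0, 0.7, 0.714, 0.0]
contact_force: [-2.3, -2.9, 7.6]
width: 0.0162
gripper_force: 80.2
```

Contact is at the expected height of 0.1065. I'll release and check the alignment from above.

```bash
python3 -m inch '[{"claw":0,"travel":[0,0,0],"turn":0},{"claw":0,"travel":[0,0,0],"turn":0},{"claw":0,"travel":[0,0,0],"turn":0},{"claw":0,"travel":[0,0,0.2],"turn":0},{"claw":0,"travel":[0,0,0.4],"turn":0}]'
python3 -m inch '[{"claw":0,"travel":[0.03,-0.09,0.25],"turn":0},{"claw":0,"travel":[0.03,-0.09,0.45],"turn":0},{"claw":0,"travel":[0.03,-0.09,0.45],"turn":0},{"claw":0,"travel":[0.03,-0.09,0.45],"turn":0},{"claw":0,"travel":[0.03,-0.09,0.45],"turn":0}]'
python3 - <<'E'
from h import *
im,C=shot("wrist","w8.png"); p=get_state()["position"]; print(p)
tray(im,C,(80,5,70),(125,60,255),(150,30,430,280),.084)
sd,_=shot("side","sd8.png"); cv2.imwrite("pics/sd8c.png",cv2.resize(sd[270:410,160:330,::-1],None,fx=4,fy=4))
E
```

```text
clock: 39.3
position: [0.5033, 0.3882, 0.1842]
ee_rot: [-0.0, 0.7, 0.714, -0.002]
contact_force: [0.5, -0.2, 0.6]
width: 0.0427
gripper_force: 0.0
clock: 39.8
position: [0.5093, 0.3703, 0.2734]
ee_rot: [-0.0, 0.7, 0.714, -0.001]
contact_force: [0.2, -0.3, -0.9]
width: 0.0428
gripper_force: 0.0
[0.50917176 0.37023022 0.27297428]
centre [503.2 389.5] sides [158.2 158.6 157.8 158.4] yaws [1.1 1.1 1.  1. ] px [186  67] [379 248]
```

View pics/sd8c.png

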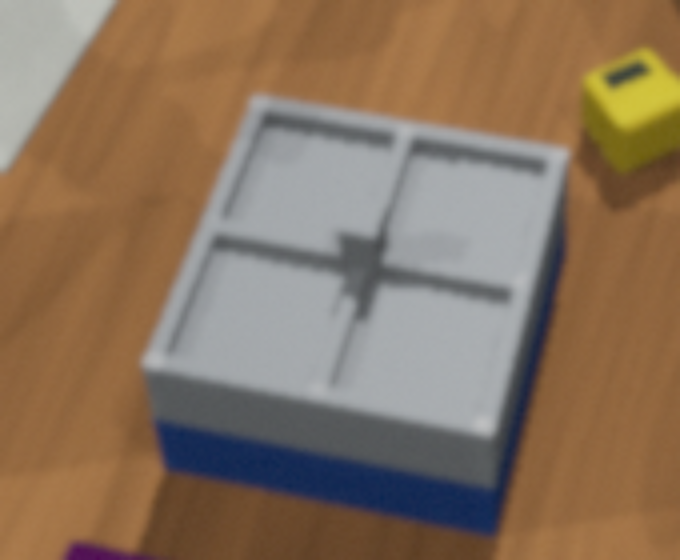

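Tray_b sits square on the base, within 0.4 mm of its centre, with yaw 1.05° against 1.2°. The side crop shows it flush. Now tray_a, viewed from the same relative pose.

```bash
python3 -m inch '[{"claw":0,"travel":[0.02,-0.24,0],"turn":0},{"claw":0,"travel":[0.04,-0.48,0],"turn":0},{"claw":0,"travel":[0.06,-0.72,0],"turn":0},{"claw":0,"travel":[0.08,-0.96,0],"turn":0}]' >/dev/null
python3 -m inch '[{"claw":0,"travel":[0.02,-0.24,0],"turn":0},{"claw":0,"travel":[0.04,-0.48,0],"turn":0},{"claw":0,"travel":[0.06,-0.72,0],"turn":0},{"claw":0,"travel":[0.08,-0.96,0],"turn":0}]' >/dev/null
python3 -m inch '[{"claw":0,"travel":[0.02,-0.24,-0.05],"turn":0},{"claw":0,"travel":[0.04,-0.48,-0.1],"turn":0},{"claw":0,"travel":[0.06,-0.72,-0.15],"turn":0},{"claw":0,"travel":[0.08,-0.95,-0.176],"turn":0},{"claw":0,"travel":[0.08,-0.95,-0.176],"turn":0}]'
python3 -m inch '[{"claw":0,"travel":[0,0,0],"turn":0},{"claw":0,"travel":[0,0,0],"turn":0},{"claw":0,"travel":[0,0,0],"turn":0},{"claw":0,"travel":[0,0,0],"turn":0}]' >/dev/null
python3 - <<'E'
from h import *
im,C=shot("wrist","w9.png"); p=get_state()["position"]; q=get_state()["ee_rot"]; print(p, np.degrees(2*np.arctan2(q[2],q[1]))-90)
c,a=tray(im,C,(80,5,70),(125,60,255),(130,30,450,262)); print((np.r_[c,.064]-p)/.2)
E
```

```text
clock: 41.2
position: [0.5575, -0.209, 0.2368]
ee_rot: [-0.001, 0.702, 0.712, -0.002]
contact_force: [-0.2, 1.3, 0.2]
width: 0.0431
gripper_force: 0.0
[ 0.5581285  -0.20212445  0.24028458] 1.1837034099745836
centre [ 553.1 -193. ] sides [158.2 158.1 157.6 158.6] yaws [0.8 0.5 0.5 0.7] px [191  80] [377 255]
[-0.02490146  0.04564571 -0.8814229 ]
```

```bash
python3 -m inch '[{"claw":0,"travel":[-0.025,0.046,-0.2],"turn":-0.003},{"claw":0,"travel":[-0.025,0.046,-0.44],"turn":-0.003},{"claw":0,"travel":[-0.025,0.046,-0.66],"turn":-0.003},{"claw":0,"travel":[-0.025,0.046,-0.8],"turn":-0.003},{"claw":0,"travel":[-0.025,0.046,-0.86],"turn":-0.003}]' >/dev/null
python3 -m inch '[{"claw":0,"travel":[0,0,-0.02],"turn":0},{"claw":0,"travel":[0,0,-0.02],"turn":0},{"claw":0,"travel":[0,0,-0.02],"turn":0}]'
python3 -m inch '[{"claw":-0.9,"travel":[0,0,0],"turn":0},{"claw":-0.9,"travel":[0,0,0],"turn":0},{"claw":-0.9,"travel":[0,0,0],"turn":0},{"claw":-0.9,"travel":[0,0,0],"turn":0},{"claw":-0.9,"travel":[0,0,0],"turn":0}]' 80
python3 - <<'E'
from h import *
P=[]
for i in range(3): P.append(get_state()["position"]); imaging.get_image("wrist")
q=get_state()["ee_rot"]; print(np.mean(P,0),np.degrees(2*np.arctan2(q[2],q[1]))-90)
E
python3 -m inch '[{"claw":-0.9,"travel":[0,0,0.15],"turn":0},{"claw":-0.9,"travel":[0,0,0.3],"turn":0},{"claw":-0.9,"travel":[0,0,0.45],"turn":0},{"claw":-0.9,"travel":[0,0,0.45],"turn":0}]'
```

```text
clock: 42.45
position: [0.5544, -0.1947, 0.0657]
ee_rot: [0.002, 0.704, 0.711, 0.001]
contact_force: [0.2, 0.5, 0.8]
width: 0.0428
gripper_force: 0.0
clock: 42.95
position: [0.5539, -0.1946, 0.0655]
ee_rot: [0.001, 0.704, 0.71, 0.0]
contact_force: [-0.4, 0.9, 6.3]
width: 0.0167
gripper_force: 79.7
[ 0.55387605 -0.19464526  0.0655265 ] 0.5401141304491972
clock: 43.5
position: [0.5555, -0.1955, 0.1581]
ee_rot: [0.004, 0.704, 0.71, 0.002]
contact_force: [2.0, 0.4, -1.9]
width: 0.0164
gripper_force: 79.1
```

```bash
python3 -m inch '[{"claw":-0.9,"travel":[-0.015,0.15,0],"turn":0.003},{"claw":-0.9,"travel":[-0.03,0.35,0],"turn":0.003},{"claw":-0.9,"travel":[-0.05,0.55,0],"turn":0.003},{"claw":-0.9,"travel":[-0.06,0.72,0],"turn":0.003},{"claw":-0.9,"travel":[-0.07,0.85,0],"turn":0.003}]'
python3 -m inch '[{"claw":-0.9,"travel":[-0.015,0.17,0],"turn":0},{"claw":-0.9,"travel":[-0.03,0.34,0],"turn":0},{"claw":-0.9,"travel":[-0.045,0.51,0],"turn":0},{"claw":-0.9,"travel":[-0.06,0.68,0.05],"turn":0},{"claw":-0.9,"travel":[-0.07,0.85,0.15],"turn":0}]'
python3 -m inch '[{"claw":-0.9,"travel":[0,0,0.15],"turn":0},{"claw":-0.9,"travel":[0,0,0.2],"turn":0},{"claw":-0.9,"travel":[-0.02,0.2,0.2],"turn":0},{"claw":-0.9,"travel":[-0.04,0.4,0.2],"turn":0},{"claw":-0.9,"travel":[-0.055,0.6,0.2],"turn":0}]'
python3 -m inch '[{"claw":-0.9,"travel":[-0.015,0.2,0],"turn":0},{"claw":-0.9,"travel":[-0.03,0.4,0],"turn":0},{"claw":-0.9,"travel":[-0.0545,0.5525,0],"turn":0},{"claw":-0.9,"travel":[-0.0545,0.6125,0],"turn":0},{"claw":-0.9,"travel":[-0.0545,0.6125,0],"turn":0}]'
python3 -m inch '[{"claw":-0.9,"travel":[0,0,0],"turn":0},{"claw":-0.9,"travel":[0,0,0],"turn":0},{"claw":-0.9,"travel":[0,0,0],"turn":0},{"claw":-0.9,"travel":[0,0,0],"turn":0}]'
python3 - <<'E'
from h import *
P=[]
for i in range(3): P.append(get_state()["position"]); imaging.get_image("wrist")
q=get_state()["ee_rot"]; print(np.mean(P,0),np.degrees(2*np.arctan2(q[2],q[1]))-90,(np.array([.5040,.3879,.1495])-np.mean(P,0))/.2)
E
```

```text
clock: 44.0
position: [0.5374, -0.022, 0.1522]
ee_rot: [-0.001, 0.7, 0.714, -0.001]
contact_force: [0.4, -0.0, -3.0]
width: 0.016
gripper_force: 78.9
clock: 44.5
position: [0.5223, 0.1467, 0.181]
ee_rot: [-0.002, 0.7, 0.714, -0.003]
contact_force: [0.6, -0.2, -1.7]
width: 0.0161
gripper_force: 78.8
clock: 45.0
position: [0.5134, 0.2656, 0.2223]
ee_rot: [-0.0, 0.701, 0.713, -0.001]
contact_force: [0.2, -1.1, -2.0]
width: 0.0162
gripper_force: 78.9
clock: 45.5
position: [0.5029, 0.3886, 0.222]
ee_rot: [-0.0, 0.7, 0.714, -0.001]
contact_force: [-0.8, 0.4, -2.2]
width: 0.0161
gripper_force: 78.9
clock: 45.9
position: [0.5035, 0.3873, 0.2242]
ee_rot: [0.0, 0.701, 0.713, 0.0]
contact_force: [-0.2, -0.5, -2.6]
width: 0.0163
gripper_force: 78.9
[0.50341647 0.38746096 0.22417243] 1.0487186603134404 [ 0.00291767  0.00219518 -0.37336216]
```

```bash
python3 -m inch '[{"claw":-0.9,"travel":[0.003,0.002,-0.12],"turn":0},{"claw":-0.9,"travel":[0.003,0.002,-0.22],"turn":0},{"claw":-0.9,"travel":[0.003,0.002,-0.28],"turn":0},{"claw":-0.9,"travel":[0.003,0.002,-0.31],"turn":0},{"claw":-0.9,"travel":[0.003,0.002,-0.31],"turn":0}]'
python3 -m inch '[{"claw":-0.9,"travel":[0,0,-0.02],"turn":0},{"claw":-0.9,"travel":[0,0,-0.04],"turn":0},{"claw":-0.9,"travel":[0,0,-0.055],"turn":0},{"claw":-0.9,"travel":[0,0,-0.063],"turn":0},{"claw":-0.9,"travel":[0,0,-0.063],"turn":0}]'
python3 -m inch '[{"claw":-0.9,"travel":[0,0,-0.005],"turn":0},{"claw":-0.9,"travel":[0,0,-0.005],"turn":0},{"claw":-0.9,"travel":[0,0,-0.005],"turn":0}]'
```

```text
clock: 46.55
position: [0.5035, 0.3886, 0.1613]
ee_rot: [-0.0, 0.7, 0.714, -0.001]
contact_force: [-1.1, -0.4, -1.5]
width: 0.0161
gripper_force: 78.8
clock: 47.05
position: [0.5038, 0.3888, 0.1496]
ee_rot: [0.0, 0.7, 0.714, 0.0]
contact_force: [0.1, -0.1, -0.6]
width: 0.0161
gripper_force: 79.0
clock: 47.35
position: [0.5038, 0.3888, 0.1495]
ee_rot: [0.0, 0.7, 0.714, 0.001]
contact_force: [-2.0, -0.7, 5.7]
width: 0.0162
gripper_force: 80.0
```

Contact is at 0.1495 as expected. I'll release, retreat and check everything.

```bash
python3 -m inch '[{"claw":0,"travel":[0,0,0],"turn":0},{"claw":0,"travel":[0,0,0],"turn":0},{"claw":0,"travel":[0,0,0],"turn":0},{"claw":0,"travel":[0,0,0.2],"turn":0},{"claw":0,"travel":[0,0,0.4],"turn":0}]' >/dev/null
python3 -m inch '[{"claw":0,"travel":[0.03,-0.09,0.25],"turn":0},{"claw":0,"travel":[0.03,-0.09,0.45],"turn":0},{"claw":0,"travel":[0.03,-0.09,0.45],"turn":0},{"claw":0,"travel":[0.03,-0.09,0.45],"turn":0},{"claw":0,"travel":[0.03,-0.09,0.45],"turn":0}]'
python3 - <<'E'
from h import *
im,C=shot("wrist","w10.png"); print(get_state()["position"])
tray(im,C,(80,5,70),(125,60,255),(150,30,430,280),.126)
a,_=shot("scene"); b,_=shot("side")
cv2.imwrite("pics/fin.png",np.vstack([cv2.resize(a[170:300,60:520,::-1],(800,226)),cv2.resize(b[90:410,140:420,::-1],(328,374)) @ np.eye(3) if 0 else np.hstack([cv2.resize(b[90:410,140:420,::-1],(327,374)),cv2.resize(b[230:410,160:333,::-1],(473,374))])]))
E
```

```text
clock: 48.35
position: [0.5091, 0.3705, 0.3166]
ee_rot: [-0.0, 0.7, 0.714, -0.001]
contact_force: [0.1, -0.6, -1.0]
width: 0.0426
gripper_force: 0.0
[0.5089693  0.37044725 0.31615882]
centre [503.3 390.4] sides [158.3 158.9 157.7 158.7] yaws [1.2 1.1 1.  1. ] px [186  66] [379 247]
```

View pics/fin.png

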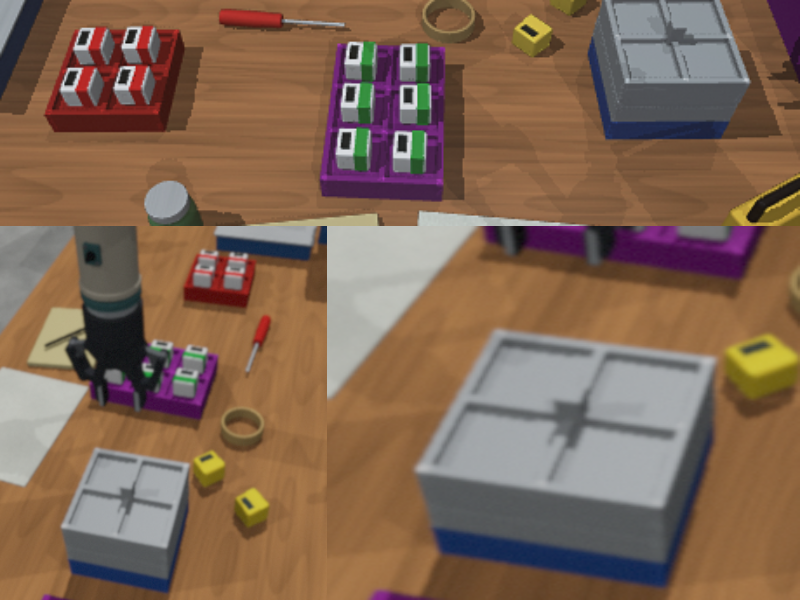

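The pictures show four reds in the reject rack, six greens in dispatch, and both trays square on the base. The bystanders in view are where they were. The top tray is within 1 mm of the base centre and the gripper is clear, so I'm handing in.

```bash
python3 -c "
from rig import ticket
print(ticket.sign_off())"
```

```text
the job is handed in; nothing more can be done
None
```

The job is handed in at about 48 s: all six green loggers are in the dispatch tray, all four reds are in the reject rack, and both grey trays are stacked square on the blue base, the top one within 1 mm of the base's centre; one early red landed hard at 66 N on the wrist, under the 120 N limit.

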